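# Spacers and retaining ring on the pump shaft

### The job

Slide exactly two of the three spacer washers over the upright pump shaft, down onto the impeller's hub, and leave the third on the bench. Then, with the ring pliers from the cradle, take the spring ring off its stand by putting the closed tips into its gap and squeezing the handles up to the stop, and bring the spread ring straight down over the shaft until it is level at the groove, just above the upper washer or resting gently on it. Finish while holding it there, the pliers squeezed and the ring still spread, so that the fit can be checked before it snaps in; do not touch the ring with the fingers and leave the other things on the bench alone.

Things in the scene. Friction and masses are not known exactly. Their poses are not given: they have to be found in the camera images.
- pump: Pump drive fixed to the bench, shaft up: grey base 150 x 150 x 12 mm, finned housing, white impeller 96 mm across (vanes up to z = 51 mm), hub 48 mm across with a flat top (the washers' seat) at z = 70 mm, steel shaft 36 mm in diameter up to z = 110 mm, the last 7 mm tapering to 26 mm. Origin: under the base, on the shaft's axis.
- groove (a point): Middle of the shaft's ring groove, on the axis, at z = 82.5 mm. The groove is 5 mm wide (z 80 to 85) and 33 mm in diameter; two washers on the hub reach up just to its lower edge (z = 80 mm).
- washer0_c (a point): Flat steel spacer washer, 56 mm outside, 41 mm bore, 5 mm thick, about 45 g, lying flat on the bench; the three are alike. Point: its centre, half-way up. Pick it by its rim with the fingertips; if the fingers close along x the other washers are not in the way.
- washer1_c (a point): Flat steel spacer washer, 56 mm outside, 41 mm bore, 5 mm thick, about 45 g, lying flat on the bench; the three are alike. Point: its centre, half-way up. Pick it by its rim with the fingertips; if the fingers close along x the other washers are not in the way.
- washer2_c (a point): Flat steel spacer washer, 56 mm outside, 41 mm bore, 5 mm thick, about 45 g, lying flat on the bench; the three are alike. Point: its centre, half-way up. Pick it by its rim with the fingertips; if the fingers close along x the other washers are not in the way.
- washer0: The first washer; origin at the centre of its underside.
- washer1: The second washer; same.
- washer2: The third washer; same.
- nest: The ring's stand, fixed: aluminium block 37 x 52 mm on a 70 x 80 x 6 mm foot; the ring lies on its top at z = 26 mm, loosely around a spigot 16 mm across that ends at z = 31 mm, its gap and lugs standing free over the block's front edge. Origin: on the bench under the spigot, +x away from the gap.
- ring: Open spring ring of dark steel, 3.5 mm thick, about 30 g, on its stand. Relaxed: bore 33.6 mm, outside 43.6 mm. Origin: centre of the relaxed bore, half-way up; +x runs from the gap (with its two notched lugs) to the closed back, z up. The gap looks to the robot within 30 degrees. It passes the shaft only when spread; at the pliers' stop the bore is 40 mm and it presses on each tip with 10 N.
- ring_gap (a point): Middle of the relaxed ring's gap, half-way between the two notches and half-way up: 26 mm from the ring's origin along its -x. The free width between the lugs is 24 mm (along the ring's y), and 20 mm are free below the lugs. The notches catch pins that are up to 3 mm out along the ring's x.
- ring_bore (a point): Where the bore's centre lies when the ring is spread by the pliers at their stop, half-way up the ring: fixed to the ring's back, 3.6 mm from the ring's origin along its -x. This point belongs on the shaft's axis; with the ring on the upper washer it is at z = 81.8 mm.
- lug_l (a point): Bottom of the vee notch in the ring's left (+y) lug, half-way up. The notches face each other over the gap, 33 mm apart when relaxed, about 54 mm with the pliers at their stop; below about 46 mm the ring does not pass the shaft.
- lug_r (a point): Bottom of the vee notch in the ring's right (-y) lug; as lug_l.
- pliers: Ring pliers, about 130 g, level on a fixed plywood cradle: pivot and handle ends lie on saddles 30 mm high (cheeks beside the pivot to z = 40 mm), between them is only an 8 mm board. Sprung shut; squeezing the handles opens the tips, both halves turning alike, up to a stop. Origin: pivot, half-way up the handles; +x to the tips, z up (it turns up to 0.33 rad with the right half when squeezed).
- pliers_grip (a point): Grip here, at the centre of mass: middle between the black handles, half-way up, 50 mm behind the pivot. Handles 16 mm high, 65 mm across here when released, 34 mm at the stop; they splay to the rear, so pads touch at about 68 mm. They push back with 8 N each at first, about 29 N at the stop with the ring on: squeeze with 40 N or more. Held at 62 mm or wider the tips still go into the ring's gap.
- pliers_tips (a point): Middle between the released tips, half-way up: 118 mm ahead of pliers_grip, 19.5 mm lower. Tips bent down, ending in square pins 3 mm thick, 19 mm high (10 to 29 mm below the handles' middle) with a lip at the foot that keeps the ring on; 14 mm over all. At the stop the pins are 50 mm apart, and the bore of a ring in them has its centre about 136 to 143 mm ahead of the middle of the fingers.
- mug: Bystander: white mug.
- beaker: Bystander: clear plastic beaker.
- tape_roll: Bystander: roll of grey tape, 24 mm high.
- screwdriver: Bystander: black screwdriver.
- spanner: Bystander: spanner.
- timer: Bystander: white timer.
- grease_pot: Bystander: grey pot with a lid, 60 mm high.
Mind the look-alikes: they are no part of the job. Leave any yellow look-alike of the washer2 alone.

How it is judged (in metres and radians):
On the way, in this order (a step that is already met when the one before it is completed fails the run):
1. two spacer washers, no more, lie over the shaft on the hub and have been let go (((horizontal distance between each of washer0_c, washer1_c and groove below 0.006 m and z of washer0_c in the frame of groove between -0.0125 and -0.003 m and z of washer1_c in the frame of groove between -0.0125 and -0.003 m and horizontal distance between washer2_c and groove above 0.04 m) or (horizontal distance between each of washer0_c, washer2_c and groove below 0.006 m and z of washer0_c in the frame of groove between -0.0125 and -0.003 m and z of washer2_c in the frame of groove between -0.0125 and -0.003 m and horizontal distance between washer1_c and groove above 0.04 m) or (horizontal distance between each of washer1_c, washer2_c and groove below 0.006 m and z of washer1_c in the frame of groove between -0.0125 and -0.003 m and z of washer2_c in the frame of groove between -0.0125 and -0.003 m and horizontal distance between washer0_c and groove above 0.04 m)) and contact force between the fingers and washer0 below 0.05 N and contact force between the fingers and washer1 below 0.05 N and contact force between the fingers and washer2 below 0.05 N), for 0.2 s.
2. the ring hangs spread on the pliers' tips, lifted clear of its stand (contact force between the fingers and pliers above 5 N and contact force between pliers and ring above 2 N and distance between lug_l and lug_r above 0.047 m and height (world z) of ring_bore above 0.05 m), for 0.2 s.
At the end, for the whole second after the job is handed in: Two washers on the hub, the third off the shaft; ring round the shaft at the groove (within 5 mm of the axis, 2.5 mm in height), level within 0.1 rad, at rest, spread over 47 mm between notches by the pliers in the fingers, under 20 N on the washer (((horizontal distance between each of washer0_c, washer1_c and groove below 0.006 m and z of washer0_c in the frame of groove between -0.0125 and -0.003 m and z of washer1_c in the frame of groove between -0.0125 and -0.003 m and horizontal distance between washer2_c and groove above 0.04 m) or (horizontal distance between each of washer0_c, washer2_c and groove below 0.006 m and z of washer0_c in the frame of groove between -0.0125 and -0.003 m and z of washer2_c in the frame of groove between -0.0125 and -0.003 m and horizontal distance between washer1_c and groove above 0.04 m) or (horizontal distance between each of washer1_c, washer2_c and groove below 0.006 m and z of washer1_c in the frame of groove between -0.0125 and -0.003 m and z of washer2_c in the frame of groove between -0.0125 and -0.003 m and horizontal distance between washer0_c and groove above 0.04 m)) and contact force between the fingers and pliers above 5 N and contact force between pliers and ring above 2 N and distance between lug_l and lug_r above 0.047 m and horizontal distance between ring_bore and groove below 0.005 m and z of ring_bore in the frame of groove between -0.0025 and 0.0025 m and angle between ring's own z axis and vertical below 0.1 rad and height (world z) of pliers_grip above 0.07 m and contact force between pliers and pump below 5 N and contact force between ring and pump below 12 N and contact force between ring and washer0 below 20 N and contact force between ring and washer1 below 20 N and contact force between ring and washer2 below 20 N and linear speed of ring below 0.01 m/s); the arm keeps its last pose, push and grip.
It fails at once if a bystander (mug, beaker, tape roll, screwdriver, spanner, timer, grease pot) is shifted by more than 3 cm (distance of any of mug, beaker, tape_roll, screwdriver, spanner, timer, grease_pot from where it was at the start of the episode above 0.03 m).
It fails at once if the ring is handled with the gripper's fingers instead of the pliers (contact force between the fingers and ring above 1 N).
It also fails if it takes over 61 s, if anything falls off the work surface, if the arm or the gripper's body presses on something with over 40 N, if the wrist force passes 120 N, or if a joint passes its speed limit or range.

### The arm

A 7-joint arm with a two-finger parallel gripper is mounted at the origin on the work surface. World frame = base frame: x ahead of the robot, y to its left, z up, the work surface at z = 0. Lengths are in mm, angles in rad, forces in N, time in s.
With the tool pointing down it reaches from about 400 to 875 mm from the base axis. Payload 4.4 kg.
Tool frame: the origin (TCP) lies at the very end of the fingers, on their centre line; the grasp point (between the pads) lies 19 mm behind it; z points along the fingers, x is the direction in which the jaws open and shut, and the axes are right-handed (so a half turn about z gives the same grasp; the last joint's range is limited). The gripper opens to 85 mm and grips with 20 to 120 N. Pads are 22 mm wide; open, the fingers measure 114 mm over their backs; the gripper's body (76 mm by 85 mm) begins 54 mm behind the grasp point. The pads swing forward as they close: fully open they stand 13 mm farther back than shut.
Start: joints at [1.109, 0.628, 0.038, 1.517, -0.027, 0.996, -0.02], TCP at [250.633, -599.751, 231.313] pointing down, gripper open.
Joint ranges: [-3.06, 3.06], [-0.37, 2.12], [-1.25, 1.32], [0.18, 2.47], [-1.1, 4.24], [0.23, 1.98], [-2.94, 2.94]. Speed limits (rad/s): [2.57, 2.57, 3.14, 3.14, 3.14, 3.14, 3.14].

### API

Orientations are given as [roll, pitch, yaw] about the fixed x, y, z axes, in that order (R = Rz(yaw) Ry(pitch) Rx(roll)).
In Python, from cell import telemetry, get_image, get_calibration, ctrl gives the robot as it stands. The module is installed in compiled form; this text tells all that it offers.
- The arm moves only by the tool arm_command, never from a script. Its arguments are lists of equal length, an entry for each row: "rot": the turn, a rotation vector about the world's x, y, z in degrees, a list of three; "slide": the shift along the world's x, y, z in mm, a list of three; "gripper": the finger opening in mm, from 0 to 85.4. A call has 1 to 5 rows; each row shifts and turns the pose as measured when the row begins; what a row does not reach is not made up. A row lasts 1/12 s, in which the tool goes at most 41.7 mm and 7.16 degrees, less where a joint would pass 70% of its speed; a pose out of reach is approached as far as the arm can. A call with a gripper value outside its range is refused whole. The fingers move at their own pace and stop on an object; the grip force is fixed at half the most. Time passes only in rows, so rows that do not move let the fingers close. It gives the time, the measured TCP pose, the force and the opening at its end, in the units of the state.
- telemetry.read_state(): the state, without advancing time (a new reading comes with each control period).
- get_image(name): name is "scene" or "top" or "wrist"; returns (picture, depth): 400x640x3 uint8, red, green, blue; 400x640 float32, mm along the optical axis (not along the pixel's ray), 0 where there is no reading.
- get_calibration(name): a dict with "fx", "fy", "cx", "cy" (pixels), "xyz" and "attitude" of the camera in the world. Camera axes: x right, y up, looking along -z (the intrinsics and any distortion apply to the point x, -y, -z); pixel columns grow to the right and rows downward; lengths in mm; the calibration is good to about 2 mm. A picture is of the moment at which its call begins: read the wrist's pose just before it. get_calibration takes no time and is no camera call; for the wrist camera it gives the pose at the moment of the call.
- ctrl.finish_job(): hands the job in, once; it reports no verdict.
The state is a dict: "clock": time; "qpos": joint angles; "qd": joint speeds; "tau": joint torques, N m; "eef_pos": TCP position; "tool_rot": TCP orientation; "force": force on the tool from outside, world axes, zero at the start; "torque": the same for the moment, N m; "width": finger opening in mm.
Only numpy, scipy, OpenCV 4.12 (cv2) and the standard library are available. Lean on these libraries where they do the work, as an engineer would, in place of code of your own. Each camera call takes 0.05 s, during which the arm holds its last target.

## Working session

There is one attempt and no reset: what is moved stays moved. The work goes in short steps, Python scripts to look and compute and a tool call to move; the robot and the scene stay as the last step left them, time stands still between calls to the robot, and variables do not carry over. Pictures are saved under pics/ and viewed, and the job is handed in when it is done.

Besides the shell and the picture viewer there is one more tool, called after "Emit:" by a JSON object that holds its "fn" and its "kwargs", one argument or row to a line. arm_command: Moves the arm, as the interface text tells. Its arguments: {"type":"object","properties":{"rot":{"type":"array"},"slide":{"type":"array"},"gripper":{"type":"array"}},"required":["rot","slide","gripper"]}

```bash
mkdir -p pics; ls; cat > h.py <<'E'
import numpy as np, cv2
from scipy.spatial.transform import Rotation as R
from cell import telemetry, get_image, get_calibration, ctrl
def snap(name,fn):
    cal=get_calibration(name); img,d=get_image(name)
    np.savez('pics/'+fn+'.npz',img=img,d=d,**{k:np.array(v) for k,v in cal.items()})
    cv2.imwrite('pics/'+fn+'.png',img[:,:,::-1]); return img,d,cal
def load(fn):
    z=np.load('pics/'+fn+'.npz',allow_pickle=True); return z['img'],z['d'],{k:z[k] for k in z.files if k not in('img','d')}
def rot(cal): 
    a=np.array(cal['attitude'],float)
    return a if a.shape==(3,3) else (R.from_euler('xyz',a).as_matrix() if a.size==3 else R.from_quat(a).as_matrix())
def world(cal,u,v,d):
    u=np.asarray(u,float);v=np.asarray(v,float)
    p=np.stack([(u-cal['cx'])/cal['fx']*d,-(v-cal['cy'])/cal['fy']*d,-d*np.ones_like(u)],-1)
    return p@rot(cal).T+np.array(cal['xyz'])
def atz(cal,u,v,z):
    r=world(cal,u,v,np.ones_like(np.asarray(u,float)))-np.array(cal['xyz']); o=np.array(cal['xyz'])
    return o+r*((z-o[2])/r[...,2])[...,None]
def proj(cal,P):
    p=(np.asarray(P,float)-np.array(cal['xyz']))@rot(cal)
    return np.stack([cal['cx']+cal['fx']*p[...,0]/-p[...,2],cal['cy']-cal['fy']*p[...,1]/-p[...,2]],-1)
E
python3 - <<'E'
from h import *
for n in('scene','top','wrist'):
    _,d,c=snap(n,n+'0'); print(n,c)
print(telemetry.read_state())
E
```

```text
pics
scene {'fx': 400.7244666748958, 'fy': 400.7244666748958, 'cx': 322.47434448446796, 'cy': 203.42711869068484, 'xyz': array([815.02191885, 510.27784339, 965.05515593]), 'attitude': array([ 0.55116428, -0.00841155,  2.6958151 ])}
top {'fx': 448.3567776191289, 'fy': 448.3567776191289, 'cx': 321.0526167291049, 'cy': 198.1698319436877, 'xyz': array([ 332.90824827,   52.29936192, 1191.83093897]), 'attitude': array([ 0.19725693, -0.02162966, -1.58318227])}
wrist {'fx': 352.7166985021574, 'fy': 352.7166985021574, 'cx': 316.8068989988034, 'cy': 199.08504699514896, 'xyz': array([ 312.73844722, -573.69266252,  374.54556723]), 'attitude': array([-0.26513581,  0.00269728, -1.17456472])}
{'clock': 0.15, 'qpos': array([ 1.10920459,  0.6291474 ,  0.03846144,  1.51813101, -0.02696051,
        0.99630362, -0.02000973]), 'qd': array([-0.00099099, -0.00277338, -0.00026269, -0.00195546,  0.00083449,
       -0.00063795,  0.00076086]), 'tau': array([ 2.28913814e-03, -5.63804984e+01,  1.22791752e+00, -1.93653756e+01,
        1.11293732e-02,  7.38827744e-03, -8.08208881e-06]), 'eef_pos': array([ 250.43012031, -599.30729196,  230.59401968]), 'tool_rot': array([ 3.14154412e+00,  1.47043092e-03, -1.17500327e+00]), 'force': array([ 0.43533053,  0.36544342, -0.24414289]), 'torque': array([-0.01224646,  0.03071344,  0.00994643]), 'width': 85.5840405394384}
```

View pics/scene0.png

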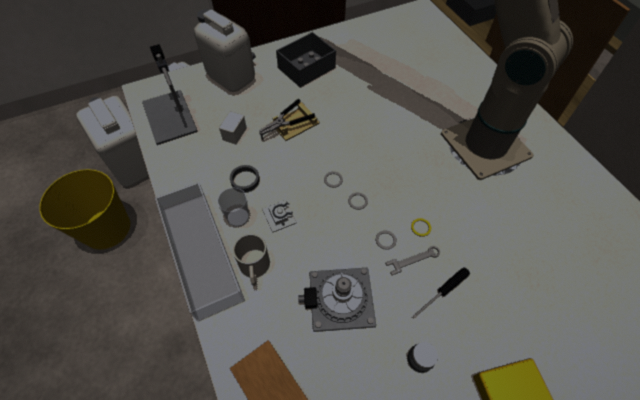

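View pics/top0.png

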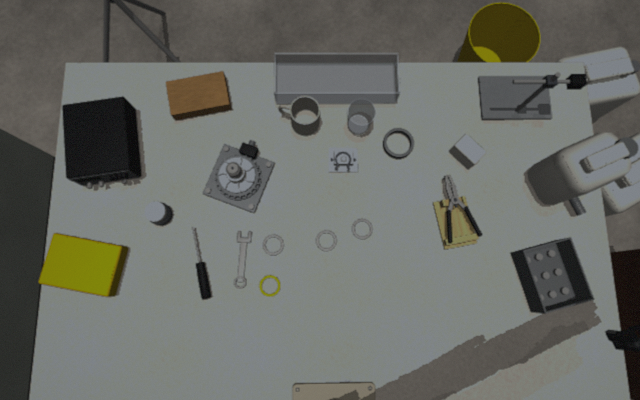

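View pics/wrist0.png

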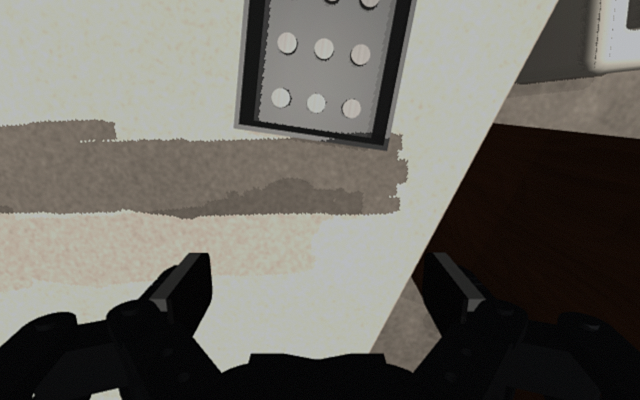

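Top view: pump at (238,175), ring stand at (344,158), pliers at (453,210), and four washer-like rings: steel at (273,244), (326,240) and (362,229), and a yellow look-alike at (270,285). The three steel ones fit the description. Enlarging to confirm and measure.

```bash
python3 - <<'E'
from h import *
img,d,c=load('top0')
crop=img[130:300,190:500]; cv2.imwrite('pics/topc.png',cv2.resize(crop[:,:,::-1],None,fx=2.5,fy=2.5,interpolation=cv2.INTER_CUBIC))
for n,(u,v,z) in dict(w0=(273,244,5),w1=(326,240,5),w2=(362,229,5),ye=(270,285,5),shaft=(236,170,110),ring=(344,156,28),tip=(447,178,20),piv=(452,205,40)).items(): 
    print(n,atz(c,u,v,z).round(1), world(c,u,v,d[v,u]).round(1))
im2,d2,c2=load('scene0')
for n,(u,v,z) in dict(w0=(386,240,5),w1=(358,201,5),w2=(334,180,5),shaft=(343,284,110)).items(): print(n,atz(c2,u,v,z).round(1))
E
```

```text
w0 [447.5 152.1   5. ] [447.8 152.4   1.5]
w1 [456.6  12.    5. ] [456.9  11.9   2.8]
w2 [485.  -84.6   5. ] [485.9 -85.3  -1.4]
ye [341.3 158.9   5. ] [341.3 159.    4.4]
shaft [621.9 236.5 110. ] [621.5 236.3 111.2]
ring [680.9 -39.2  28. ] [680.8 -39.2  28.5]
tip [ 619.8 -317.7   20. ] [ 613.9 -310.1   43.9]
piv [ 541.7 -319.6   40. ] [ 540.9 -318.2   44.5]
w0 [449.4 156.8   5. ]
w1 [459.   16.8   5. ]
w2 [488.3 -76.8   5. ]
shaft [631.4 249.  110. ]
```

View pics/topc.png

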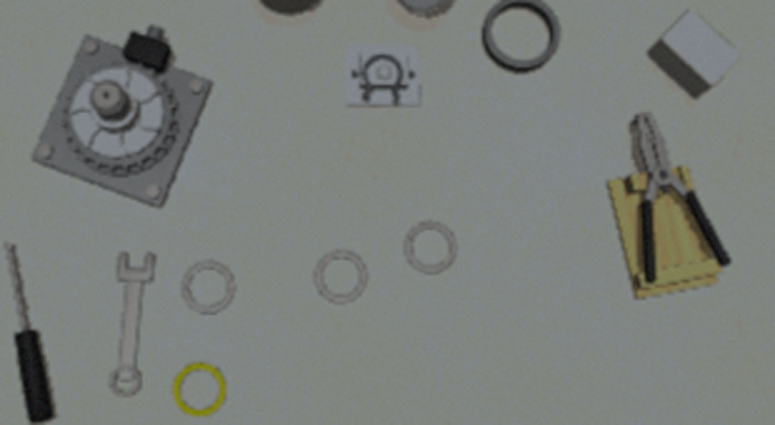

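Emit:
{"fn": "arm_command", "kwargs": {
  "rot": [
    [0, 0, 4.5],
    [0, 0, 4.5],
    [0, 0, 4.5],
    [0, 0, 4.5],
    [0, 0, 4.5]
  ],
  "slide": [
    [12, 38, -4],
    [12, 38, -4],
    [12, 38, -4],
    [12, 38, -4],
    [12, 38, -4]
  ],
  "gripper": [70, 70, 70, 70, 70]
}}

```text
clock: 0.57
eef_pos: [304.9, -412.6, 208.5]
tool_rot: [3.135, -0.005, -0.782]
force: [0.7, 0.5, 0.2]
width: 69.9
```

Emit:
{"fn": "arm_command", "kwargs": {
  "rot": [
    [0, 0, 4.5],
    [0, 0, 4.5],
    [0, 0, 4.5],
    [0, 0, 4.5],
    [0, 0, 4.5]
  ],
  "slide": [
    [13, 38, -4],
    [13, 38, -4],
    [13, 38, -4],
    [13, 38, -4],
    [13, 38, -4]
  ],
  "gripper": [70, 70, 70, 70, 70]
}}

```text
clock: 0.98
eef_pos: [369.3, -215.3, 188.1]
tool_rot: [3.135, -0.006, -0.371]
force: [2.4, -1.0, -0.8]
width: 69.8
```

Emit:
{"fn": "arm_command", "kwargs": {
  "rot": [
    [0, 0, 4.5],
    [0, 0, 4.5],
    [0, 0, 4.5],
    [0, 0, 4.5],
    [0, 0, 4.5]
  ],
  "slide": [
    [13, 38, -4],
    [13, 38, -4],
    [13, 38, -4],
    [13, 38, -4],
    [13, 38, -4]
  ],
  "gripper": [70, 70, 70, 70, 70]
}}

```text
clock: 1.4
eef_pos: [434.5, -18.4, 168.0]
tool_rot: [3.134, -0.007, 0.04]
force: [0.8, -1.0, -0.6]
width: 69.9
```

Emit:
{"fn": "arm_command", "kwargs": {
  "rot": [
    [0.4, 0.4, -2.3],
    [0, 0, 0]
  ],
  "slide": [
    [21, 28, -16],
    [0, 0, 0]
  ],
  "gripper": [70, 70]
}}

```text
clock: 1.57
eef_pos: [458.9, 20.6, 151.6]
tool_rot: [-3.136, -0.005, 0.014]
force: [1.7, 0.4, 0.8]
width: 70.0
```

```bash
python3 - <<'E'
from h import *
s=telemetry.read_state();print(s['eef_pos'].round(1),s['tool_rot'].round(4))
_,d,c=snap('wrist','w1'); print(c)
E
```

```text
[458.9  20.6 151.6] [-3.1361 -0.0049  0.0136]
{'fx': 352.7166985021574, 'fy': 352.7166985021574, 'cx': 316.8068989988034, 'cy': 199.08504699514896, 'xyz': array([458.59441706,  86.1560334 , 296.07487226]), 'attitude': array([-0.25844172, -0.00403149,  0.01400313])}
```

View pics/w1.png

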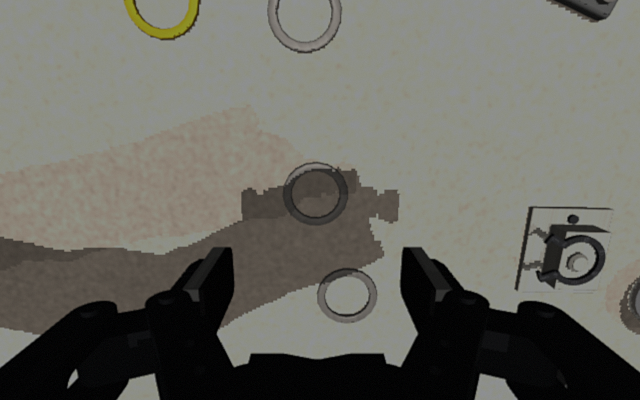

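```bash
python3 - <<'E'
from h import *
img,d,c=load('w1')
vv,uu=np.mgrid[0:400,0:640]; W=world(c,uu,vv,d)
for n,(u,v) in dict(w1=(316,193),w2=(347,295),w0=(304,15)).items():
    s=np.s_[max(0,v-45):v+45,u-45:u+45]
    z=W[s][...,2]; m=(z>2.0)&(z<9)
    P=W[s][m]; print(n,m.sum(),np.percentile(z,[5,50,95]).round(1))
    x0,x1=np.percentile(P[:,0],[1,99]);y0,y1=np.percentile(P[:,1],[1,99])
    xy=P[:,:2]
    # circle fit of annulus: iterative centre by mean of bounding / mid-radius fit
    A=np.c_[2*xy,np.ones(len(xy))]; sol=np.linalg.lstsq(A,(xy**2).sum(1),rcond=None)[0]
    r=np.hypot(*(xy-sol[:2]).T); print(' centre',sol[:2].round(1),'r',np.percentile(r,[1,50,99]).round(1),(x0+x1)/2,(y0+y1)/2)
# finger tips
for u in (205,215,222,228,405,412,420,430):
    col=[(v,d[v,u].round(0)) for v in range(230,300,10)]
    print(u,[(v,W[v,u].round(0).tolist()) for v in range(250,290,10)])
E
```

```text
w1 3079 [0.4 1.7 6.8]
 centre [459.3  13.7] r [ 6.  25.8 51.2] 459.54983665240775 13.266946159174497
w2 2518 [0.4 1.6 6.6]
 centre [489.2 -83.1] r [ 7.6 26.5 56.4] 489.4849196214042 -84.22297451553139
w0 2549 [0.4 1.9 7.1]
 centre [448.8 145.2] r [ 4.1 21.4 37.2] 448.80485931176554 141.95338048235135
205 [(250, [361.0, -40.0, 2.0]), (260, [419.0, 31.0, 177.0]), (270, [421.0, 31.0, 185.0]), (280, [423.0, 31.0, 192.0])]
215 [(250, [420.0, 31.0, 168.0]), (260, [423.0, 31.0, 177.0]), (270, [425.0, 31.0, 185.0]), (280, [425.0, 28.0, 186.0])]
222 [(250, [423.0, 31.0, 168.0]), (260, [425.0, 30.0, 175.0]), (270, [425.0, 27.0, 176.0]), (280, [424.0, 23.0, 176.0])]
228 [(250, [425.0, 30.0, 166.0]), (260, [425.0, 27.0, 167.0]), (270, [425.0, 23.0, 168.0]), (280, [425.0, 19.0, 169.0])]
405 [(250, [495.0, 31.0, 166.0]), (260, [495.0, 28.0, 168.0]), (270, [495.0, 24.0, 169.0]), (280, [495.0, 20.0, 169.0])]
412 [(250, [497.0, 32.0, 167.0]), (260, [495.0, 32.0, 177.0]), (270, [495.0, 28.0, 176.0]), (280, [495.0, 25.0, 179.0])]
420 [(250, [500.0, 32.0, 168.0]), (260, [498.0, 32.0, 177.0]), (270, [495.0, 32.0, 185.0]), (280, [495.0, 30.0, 188.0])]
430 [(250, [564.0, -38.0, 1.0]), (260, [501.0, 32.0, 177.0]), (270, [499.0, 32.0, 185.0]), (280, [496.0, 32.0, 193.0])]
```

Emit:
{"fn": "arm_command", "kwargs": {
  "rot": [
    [-0.3, 0.3, -0.8],
    [0, 0, 0]
  ],
  "slide": [
    [0, -7, -20],
    [0, 0, 0]
  ],
  "gripper": [57, 57]
}}

```text
clock: 1.78
eef_pos: [456.3, 10.7, 131.8]
tool_rot: [3.138, 0.004, 0.001]
force: [-1.3, -0.7, -0.6]
width: 57.1
```

```bash
cat >> h.py <<'E'
def circfit(img,c,x0,y0,specs,rng=10,step=0.5):
    g=cv2.GaussianBlur(cv2.cvtColor(img,cv2.COLOR_RGB2GRAY).astype(np.float32),(0,0),0.8)
    G=np.hypot(cv2.Sobel(g,cv2.CV_32F,1,0),cv2.Sobel(g,cv2.CV_32F,0,1)); G=np.minimum(G,60)
    t=np.linspace(0,2*np.pi,180,endpoint=False); best=None
    def sc(x,y):
        s=0
        for r,z in specs:
            p=proj(c,np.c_[x+r*np.cos(t),y+r*np.sin(t),0*t+z]).astype(np.float32)
            s+=np.nanmean(cv2.remap(G,p[:,0][None],p[:,1][None],cv2.INTER_LINEAR))
        return s
    xs=np.arange(x0-rng,x0+rng+.1,step); ys=np.arange(y0-rng,y0+rng+.1,step)
    S=np.array([[sc(x,y) for x in xs] for y in ys]); j=np.unravel_index(S.argmax(),S.shape)
    return xs[j[1]],ys[j[0]],S.max(),np.median(S)
E
python3 - <<'E'
from h import *
s=telemetry.read_state();print(s['eef_pos'].round(1),s['tool_rot'].round(4),s['width'])
_,d,c=snap('wrist','w2')
for f in('w1','w2'):
    img,d,c=load(f)
    for p in ((459,14),(488,-83)): print(f,circfit(img,c,*p,[(28,5),(20.5,5)]))
for f in('w1','w2'):
    img,d,c=load(f); vv,uu=np.mgrid[0:400,0:640]; W=world(c,uu,vv,d)
    m=(W[...,2]>80)&(uu>150)&(uu<480)&(vv<300); ys=W[m]
    for lo,hi in((150,316),(317,480)):
        k=m&(uu>=lo)&(uu<=hi); Z=W[k]; print(f,'min z',np.percentile(Z[:,2],[0,1,3]).round(1),'inner x',np.percentile(Z[:,0],[1,99]).round(1))
E
```

```text
[456.3  10.7 131.8] [3.1384e+00 3.8000e-03 9.0000e-04] 57.141552615209264
w1 (np.float64(459.0), np.float64(14.0), np.float32(107.911865), np.float32(52.690224))
w1 (np.float64(489.5), np.float64(-82.0), np.float32(115.81445), np.float32(58.90879))
w2 (np.float64(459.5), np.float64(14.0), np.float32(108.731125), np.float32(55.509773))
w2 (np.float64(489.5), np.float64(-82.5), np.float32(112.561676), np.float32(60.20673))
w1 min z [159.8 162.  163.9] inner x [411.6 458.6]
w1 min z [160.3 162.3 164. ] inner x [458.6 507.9]
w2 min z [136.7 139.5 141.5] inner x [415.8 458.1]
w2 min z [137.2 139.1 141.4] inner x [458.1 499.4]
```

View pics/w2.png

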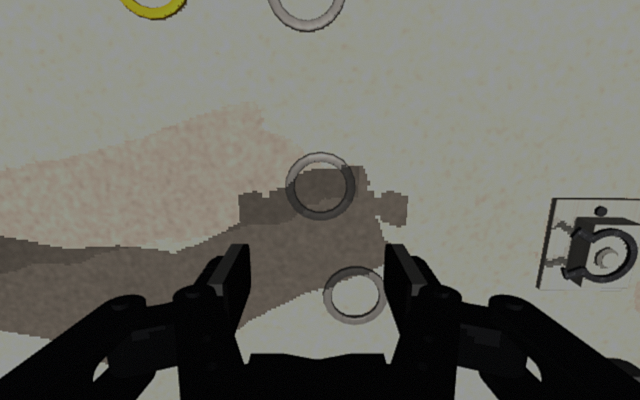

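Emit:
{"fn": "arm_command", "kwargs": {
  "rot": [
    [0.2, -0.2, 0],
    [0, 0, 0],
    [0, 0, 0],
    [0, 0, 0]
  ],
  "slide": [
    [2, 3, -38],
    [0, 0, -38],
    [0, 0, -34],
    [0, 0, 0]
  ],
  "gripper": [70, 70, 70, 70]
}}

```text
clock: 2.17
eef_pos: [460.6, 8.9, 24.8]
tool_rot: [3.138, -0.007, -0.006]
force: [-0.6, 0.6, -0.2]
width: 69.8
```

Emit:
{"fn": "arm_command", "kwargs": {
  "rot": [
    [0.2, 0.3, 0.3],
    [0, 0, 0]
  ],
  "slide": [
    [-2, 5, -14],
    [0, 0, 0]
  ],
  "gripper": [70, 70]
}}

```text
clock: 2.33
eef_pos: [459.3, 12.3, 11.8]
tool_rot: [3.141, -0.003, -0.003]
force: [-0.3, -0.6, -0.3]
width: 69.8
```

Emit:
{"fn": "arm_command", "kwargs": {
  "rot": [
    [0, 0, 0],
    [0, 0, 0]
  ],
  "slide": [
    [0, 2, -13],
    [0, 0, 0]
  ],
  "gripper": [70, 70]
}}

```text
clock: 2.5
eef_pos: [462.2, 13.0, 2.6]
tool_rot: [-3.141, -0.01, -0.005]
force: [-0.3, 0.4, -0.5]
width: 69.7
```

Emit:
{"fn": "arm_command", "kwargs": {
  "rot": [
    [0, 0.5, 0.3],
    [0, 0, 0]
  ],
  "slide": [
    [-3, 1, -5],
    [0, 0, 0]
  ],
  "gripper": [70, 70]
}}

```text
clock: 2.67
eef_pos: [461.5, 13.0, 1.3]
tool_rot: [-3.141, -0.007, -0.001]
force: [-1.0, -0.2, 0.9]
width: 69.7
```

Emit:
{"fn": "arm_command", "kwargs": {
  "rot": [
    [0, 0.4, 0]
  ],
  "slide": [
    [-3, 1, -5]
  ],
  "gripper": [70]
}}

```text
clock: 2.75
eef_pos: [460.2, 13.5, -1.7]
tool_rot: [-3.141, -0.004, -0.002]
force: [-0.5, -0.5, -0.2]
width: 69.6
```

Emit:
{"fn": "arm_command", "kwargs": {
  "rot": [
    [0, 0.3, 0],
    [0, 0, 0],
    [0, 0, 0],
    [0, 0, 0]
  ],
  "slide": [
    [-1, 0, -2],
    [0, 0, 0],
    [0, 0, 0],
    [0, 0, 0]
  ],
  "gripper": [50, 50, 50, 50]
}}

```text
clock: 3.08
eef_pos: [459.7, 13.3, -1.2]
tool_rot: [3.141, -0.001, -0.002]
force: [0.6, -1.4, -0.1]
width: 51.3
```

```bash
python3 - <<'E'
from h import *
snap('wrist','w3')
s=telemetry.read_state();print(s['eef_pos'].round(1),s['width'])
E
```

```text
[459.7  13.4  -1.3] 51.59035790087208
```

View pics/w3.png

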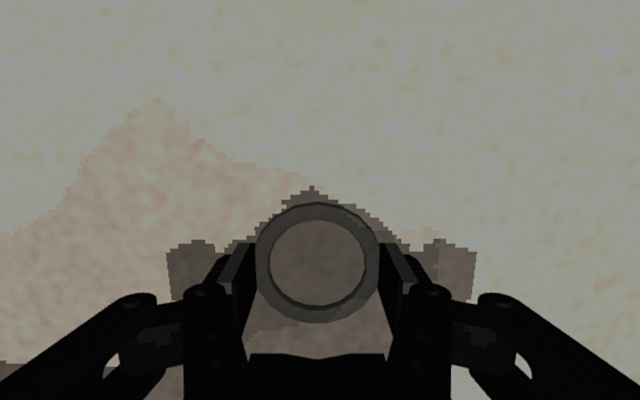

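```bash
python3 - <<'E'
from h import *
img,d,c=load('w3'); vv,uu=np.mgrid[0:400,0:640]; W=world(c,uu,vv,d)
for v in (235,245,255,265,275,285):
    print(v,[(u,W[v,u].round(0).tolist()) for u in (225,235,243,250,258,268,376,384,390,398)])
print(circfit(img,c,459,14,[(28,5),(20.5,5)],6))
cv2.imwrite('pics/w3c.png',cv2.resize(img[190:340,200:440,::-1],None,fx=3.3,fy=3.3,interpolation=cv2.INTER_CUBIC))
E
```

```text
235 [(225, [422.0, 26.0, 2.0]), (235, [426.0, 26.0, 1.0]), (243, [429.0, 26.0, 2.0]), (250, [432.0, 25.0, 1.0]), (258, [436.0, 25.0, 1.0]), (268, [441.0, 28.0, 7.0]), (376, [486.0, 25.0, 1.0]), (384, [490.0, 26.0, 2.0]), (390, [492.0, 26.0, 2.0]), (398, [496.0, 25.0, 0.0])]
245 [(225, [421.0, 21.0, 1.0]), (235, [426.0, 21.0, 1.0]), (243, [431.0, 25.0, 10.0]), (250, [434.0, 25.0, 10.0]), (258, [437.0, 23.0, 7.0]), (268, [441.0, 23.0, 7.0]), (376, [485.0, 23.0, 7.0]), (384, [488.0, 24.0, 10.0]), (390, [490.0, 25.0, 10.0]), (398, [496.0, 21.0, 2.0])]
255 [(225, [424.0, 21.0, 11.0]), (235, [430.0, 25.0, 20.0]), (243, [433.0, 24.0, 19.0]), (250, [435.0, 23.0, 16.0]), (258, [436.0, 19.0, 7.0]), (268, [441.0, 19.0, 7.0]), (376, [485.0, 19.0, 7.0]), (384, [487.0, 24.0, 18.0]), (390, [488.0, 25.0, 20.0]), (398, [492.0, 25.0, 20.0])]
265 [(225, [428.0, 25.0, 29.0]), (235, [432.0, 24.0, 28.0]), (243, [435.0, 24.0, 28.0]), (250, [435.0, 19.0, 16.0]), (258, [436.0, 14.0, 7.0]), (268, [440.0, 14.0, 6.0]), (376, [461.0, 80.0, 143.0]), (384, [486.0, 21.0, 20.0]), (390, [487.0, 25.0, 29.0]), (398, [490.0, 25.0, 28.0])]
275 [(225, [430.0, 25.0, 36.0]), (235, [434.0, 25.0, 36.0]), (243, [435.0, 21.0, 29.0]), (250, [435.0, 16.0, 18.0]), (258, [436.0, 11.0, 9.0]), (268, [440.0, 10.0, 8.0]), (376, [486.0, 9.0, 7.0]), (384, [487.0, 16.0, 19.0]), (390, [487.0, 21.0, 29.0]), (398, [488.0, 24.0, 35.0])]
285 [(225, [432.0, 24.0, 42.0]), (235, [435.0, 24.0, 41.0]), (243, [435.0, 18.0, 31.0]), (250, [435.0, 11.0, 18.0]), (258, [436.0, 5.0, 7.0]), (268, [440.0, 5.0, 7.0]), (376, [486.0, 4.0, 6.0]), (384, [487.0, 12.0, 20.0]), (390, [487.0, 18.0, 30.0]), (398, [487.0, 23.0, 40.0])]
(np.float64(461.0), np.float64(13.0), np.float32(92.066315), np.float32(37.6063))
```

View pics/w3c.png

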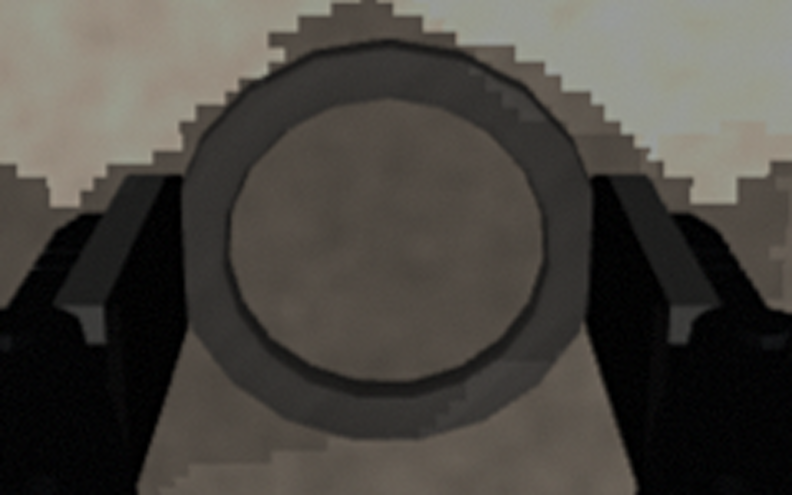

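Emit:
{"fn": "arm_command", "kwargs": {
  "rot": [
    [0, 0, 0],
    [0, 0, 0],
    [0, 0, 0]
  ],
  "slide": [
    [0, 0, 20],
    [0, 0, 20],
    [0, 0, 0]
  ],
  "gripper": [40, 40, 40]
}}

```text
clock: 3.38
eef_pos: [458.4, 13.8, 38.8]
tool_rot: [3.14, 0.003, -0.0]
force: [0.3, -0.3, -1.1]
width: 52.0
```

```bash
python3 - <<'E'
from h import *
snap('wrist','w4')
s=telemetry.read_state();print(s['eef_pos'].round(1),s['width'])
E
```

```text
[458.1  13.6  37.7] 51.32076359837856
```

View pics/w4.png

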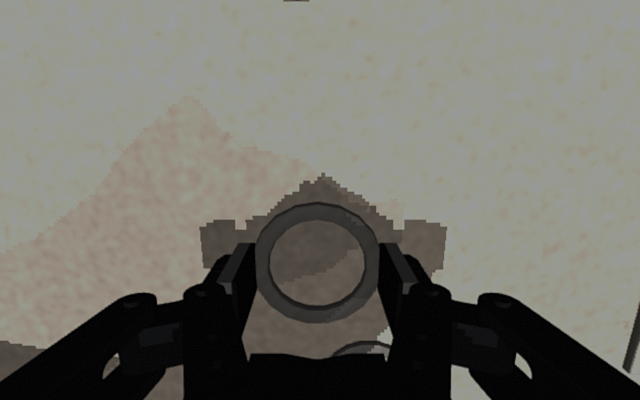

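Emit:
{"fn": "arm_command", "kwargs": {
  "rot": [
    [0, 0, 0],
    [0, 0, 0],
    [0, 0, 0],
    [0, 0, 0],
    [0, 0, 0]
  ],
  "slide": [
    [20, 15, 32],
    [26, 22, 24],
    [28, 24, 20],
    [29, 24, 20],
    [29, 24, 20]
  ],
  "gripper": [40, 40, 40, 40, 40]
}}

```text
clock: 3.85
eef_pos: [579.7, 113.9, 149.7]
tool_rot: [3.128, 0.031, -0.011]
force: [0.8, -0.3, -1.0]
width: 51.8
```

Emit:
{"fn": "arm_command", "kwargs": {
  "rot": [
    [0, 0, 0],
    [0, 0, 0]
  ],
  "slide": [
    [25, 30, 10],
    [0, 20, 0]
  ],
  "gripper": [40, 40]
}}

```text
clock: 4.02
eef_pos: [613.1, 166.6, 162.4]
tool_rot: [3.132, 0.021, -0.016]
force: [1.0, 1.3, -0.1]
width: 51.8
```

```bash
python3 - <<'E'
from h import *
snap('wrist','w5')
s=telemetry.read_state();print(s['eef_pos'].round(1),s['tool_rot'].round(3),s['width'])
E
```

```text
[609.7 171.7 161.5] [ 3.135  0.025 -0.01 ] 51.89648587888925
```

View pics/w5.png

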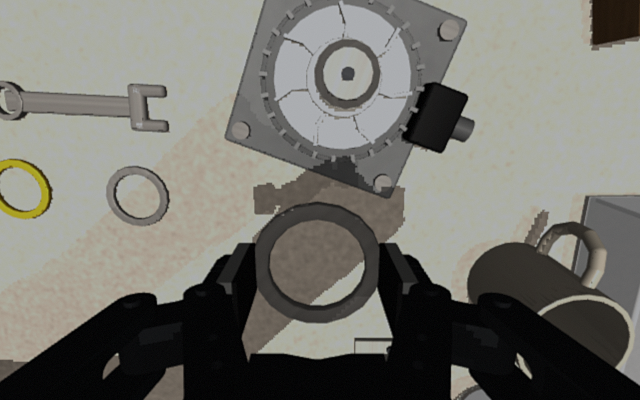

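```bash
python3 - <<'E'
from h import *
img,d,c=load('w5')
print(world(c,347,64,d[64,347]),atz(c,347,74,110))
for sp in ([(13,110)],[(18,103)],[(13,110),(18,103)],[(24,70)],[(48,51)]): print(sp,circfit(img,c,622,238,sp,12))
cv2.imwrite('pics/w5c.png',cv2.resize(img[0:170,220:480,::-1],None,fx=3,fy=3,interpolation=cv2.INTER_CUBIC))
print(circfit(img,c,609,173,[(28,160+6.3),(20.5,160+6.3)],12))
im,dd,ct=load('top0')
for sp in ([(13,110)],[(13,110),(18,103)],[(48,51)]): print('top',circfit(im,ct,622,238,sp,12))
E
```

```text
[629.91440562 251.92721788 112.30319641] [630.08806392 247.22813315 110.        ]
[(13, 110)] (np.float64(630.5), np.float64(247.5), np.float32(60.0), np.float32(23.785238))
[(18, 103)] (np.float64(630.5), np.float64(247.5), np.float32(59.89011), np.float32(20.38655))
[(13, 110), (18, 103)] (np.float64(630.5), np.float64(247.5), np.float32(119.89011), np.float32(44.68329))
[(24, 70)] (np.float64(630.0), np.float64(246.5), np.float32(50.23972), np.float32(20.047491))
[(48, 51)] (np.float64(630.0), np.float64(247.0), np.float32(38.122627), np.float32(21.51058))
(np.float64(614.0), np.float64(165.5), np.float32(105.542984), np.float32(40.003372))
top (np.float64(617.5), np.float64(226.0), np.float32(56.90517), np.float32(51.276363))
top (np.float64(610.0), np.float64(228.0), np.float32(112.15862), np.float32(100.963806))
top (np.float64(626.5), np.float64(245.5), np.float32(59.87494), np.float32(45.849606))
```

View pics/w5c.png

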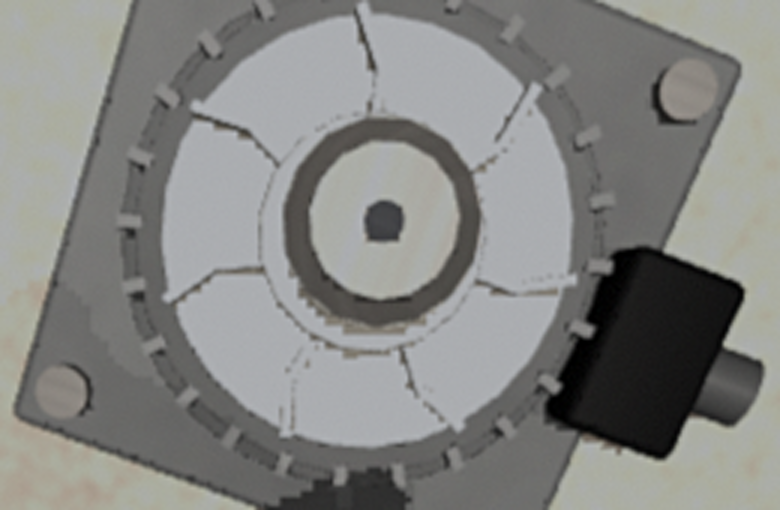

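```bash
python3 - <<'E'
from h import *
img,d,c=load('w4'); print(circfit(img,c,458,13.5,[(28,37.7+6.3),(20.5,37.7+6.3)],8),c['xyz'],c['attitude'])
img,d,c=load('w5'); print(c['xyz'],c['attitude'])
cc=get_calibration('wrist'); s=telemetry.read_state()
print(cc['xyz'],cc['attitude'],s['eef_pos'],s['tool_rot'],s['clock'])
Rt=R.from_euler('xyz',s['tool_rot']).as_matrix()
print((cc['xyz']-s['eef_pos'])@Rt)
E
```

```text
(np.float64(459.5), np.float64(13.5), np.float32(100.560234), np.float32(37.57766)) [460.10184589  80.32539188 182.76715162] [-2.65137625e-01  3.72002034e-03  1.71482822e-04]
[618.44390859 234.25668535 305.71800627] [-0.27360065  0.02229435 -0.01553887]
[615.17844227 238.92720703 305.13927732] [-0.27036609  0.02548867 -0.00967759] [609.73451007 171.6906139  161.53565976] [ 3.13510976  0.02464357 -0.0101303 ] 4.0667
[   1.22254349  -66.35543836 -144.11056872]
```

Emit:
{"fn": "arm_command", "kwargs": {
  "rot": [
    [0.4, -1.4, 0.6],
    [0, 0, 0],
    [0, 0, 0],
    [0, 0, 0]
  ],
  "slide": [
    [10, 36, -10],
    [10, 36, -8],
    [2, 6, -6],
    [0, 0, 0]
  ],
  "gripper": [40, 40, 40, 40]
}}

```text
clock: 4.4
eef_pos: [629.3, 247.4, 131.9]
tool_rot: [3.138, 0.003, 0.003]
force: [-0.2, -1.0, -0.7]
width: 52.0
```

```bash
python3 - <<'E'
from h import *
s=telemetry.read_state();print(s['eef_pos'].round(1),s['tool_rot'].round(3))
img,d,c=snap('wrist','w6'); z=s['eef_pos'][2]+6.3
print(circfit(img,c,630,247,[(28,z),(20.5,z)],6))
for sp in ([(13,110)],[(18,103)],[(13,110),(18,103)]): print(circfit(img,c,630,247,sp,6))
cv2.imwrite('pics/w6c.png',cv2.resize(img[180:360,220:420,::-1],None,fx=3,fy=3,interpolation=cv2.INTER_CUBIC))
E
```

```text
[629.3 247.4 131.9] [3.138e+00 3.000e-03 3.000e-03]
(np.float64(631.0), np.float64(246.5), np.float32(88.387505), np.float32(42.618126))
(np.float64(630.5), np.float64(247.0), np.float32(32.539757), np.float32(18.36768))
(np.float64(630.5), np.float64(247.0), np.float32(42.2343), np.float32(24.604975))
(np.float64(630.5), np.float64(247.0), np.float32(74.774055), np.float32(40.89406))
```

View pics/w6c.png

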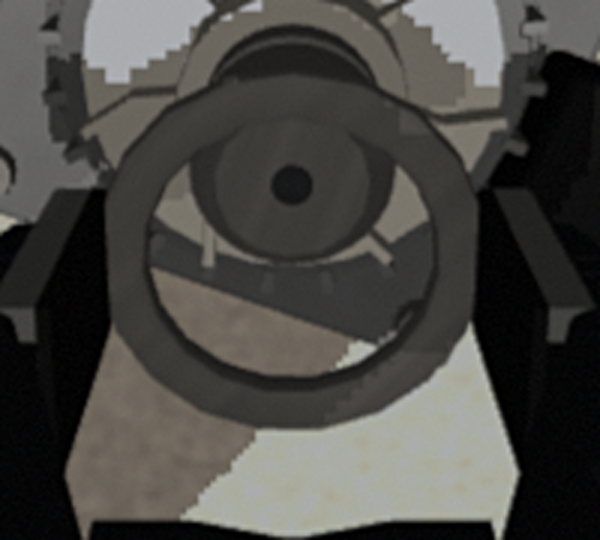

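Emit:
{"fn": "arm_command", "kwargs": {
  "rot": [
    [0.2, -0.2, 0],
    [0, 0, 0]
  ],
  "slide": [
    [-0.5, 0.5, -15],
    [0, 0, -10]
  ],
  "gripper": [40, 40]
}}

```text
clock: 4.62
eef_pos: [628.7, 246.9, 107.1]
tool_rot: [3.141, -0.001, 0.003]
force: [-0.0, 0.1, -1.1]
width: 51.7
```

Emit:
{"fn": "arm_command", "kwargs": {
  "rot": [
    [0, 0, 0],
    [0, 0, 0]
  ],
  "slide": [
    [0.4, 1.2, -15],
    [0, 0, -10]
  ],
  "gripper": [40, 40]
}}

```text
clock: 4.78
eef_pos: [629.3, 245.0, 80.3]
tool_rot: [3.139, -0.001, 0.0]
force: [0.3, 0.3, -0.8]
width: 51.9
```

Emit:
{"fn": "arm_command", "kwargs": {
  "rot": [
    [0.1, 0, 0],
    [0, 0, 0]
  ],
  "slide": [
    [0, 4, -6],
    [0, 1.5, -2]
  ],
  "gripper": [40, 40]
}}

```text
clock: 4.95
eef_pos: [628.5, 247.4, 68.8]
tool_rot: [3.137, 0.002, -0.002]
force: [0.0, 0.7, -0.5]
width: 51.6
```

Emit:
{"fn": "arm_command", "kwargs": {
  "rot": [
    [0, 0, 0],
    [0, 0, 0],
    [0, 0, 0]
  ],
  "slide": [
    [0, 0, 0],
    [0, 0, 0],
    [0, 0, 0]
  ],
  "gripper": [62, 75, 75]
}}

```text
clock: 5.2
eef_pos: [628.7, 247.1, 68.3]
tool_rot: [3.137, 0.003, -0.003]
force: [-0.2, 0.4, -0.5]
width: 74.9
```

```bash
python3 - <<'E'
from h import *
s=telemetry.read_state();print(s['eef_pos'].round(1),s['tool_rot'].round(3),s['force'],s['width'])
img,d,c=snap('wrist','w7')
for z in(75,): print(circfit(img,c,630,247,[(28,z)],6))
cv2.imwrite('pics/w7c.png',cv2.resize(img[150:360,200:440,::-1],None,fx=2.8,fy=2.8,interpolation=cv2.INTER_CUBIC))
E
```

```text
[628.7 247.1  68.3] [ 3.137e+00  3.000e-03 -3.000e-03] [-0.24345918  0.43496066 -0.51453251] 74.85413594821335
(np.float64(629.5), np.float64(247.5), np.float32(43.640446), np.float32(19.667595))
```

View pics/w7c.png

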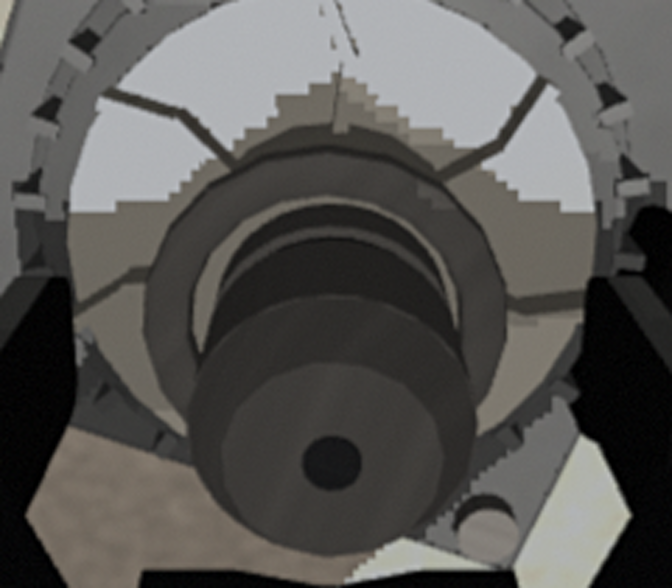

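Emit:
{"fn": "arm_command", "kwargs": {
  "rot": [
    [0, 0, 0],
    [0, 0, 0],
    [0, 0, 0],
    [0, 0, 0]
  ],
  "slide": [
    [0, 0, 35],
    [0, 0, 40],
    [-20, -10, 20],
    [-30, -25, -5]
  ],
  "gripper": [75, 75, 72, 72]
}}

```text
clock: 5.58
eef_pos: [581.9, 217.9, 162.4]
tool_rot: [-3.138, -0.004, -0.001]
force: [0.4, 0.8, 0.3]
width: 72.0
```

```bash
python3 - <<'E'
from h import *
img,d,c=load('w5'); print(atz(c,138,195,5)); print(circfit(img,c,450,155,[(28,5),(20.5,5)],15))
img,d,c=load('w1'); print(circfit(img,c,450,155,[(28,5),(20.5,5)],12))
s=telemetry.read_state();print(s['eef_pos'].round(1))
E
```

```text
[450.71907092 155.22995701   5.        ]
(np.float64(450.0), np.float64(154.0), np.float32(116.844505), np.float32(46.661438))
(np.float64(449.5), np.float64(152.5), np.float32(70.23921), np.float32(30.008999))
[581.9 217.9 162.4]
```

Emit:
{"fn": "arm_command", "kwargs": {
  "rot": [
    [-0.1, 0.1, 0],
    [0, 0, 0],
    [0, 0, 0],
    [0, 0, 0]
  ],
  "slide": [
    [-35, -17, -10],
    [-35, -17, -10],
    [-32, -15, -25],
    [-23, -11, -30]
  ],
  "gripper": [72, 72, 72, 72]
}}

```text
clock: 5.92
eef_pos: [459.0, 156.6, 96.3]
tool_rot: [-3.131, -0.024, -0.006]
force: [1.0, -0.8, -2.3]
width: 71.9
```

```bash
python3 - <<'E'
from h import *
s=telemetry.read_state();print(s['eef_pos'].round(1),s['tool_rot'].round(3))
img,d,c=snap('wrist','w8');print(circfit(img,c,450,154,[(28,5),(20.5,5)],8))
s=telemetry.read_state();print(s['eef_pos'].round(1),s['tool_rot'].round(3))
E
```

```text
[459.  156.6  96.3] [-3.131 -0.024 -0.006]
(np.float64(449.5), np.float64(154.5), np.float32(110.80661), np.float32(51.433464))
[449.9 151.6  91.1] [-3.14  -0.009 -0.005]
```

Washer 0 is at about (449, 154). Descending with the fingers along x.

Emit:
{"fn": "arm_command", "kwargs": {
  "rot": [
    [0, 0.4, 0.3],
    [0, 0, 0],
    [0, 0, 0]
  ],
  "slide": [
    [-1, 3, -32],
    [0, 1, -30],
    [0, 0, -15]
  ],
  "gripper": [72, 72, 72]
}}

```text
clock: 6.22
eef_pos: [449.0, 154.5, 15.5]
tool_rot: [-3.139, -0.008, 0.001]
force: [0.1, 1.4, 0.3]
width: 72.5
```

Emit:
{"fn": "arm_command", "kwargs": {
  "rot": [
    [-0.1, 0.4, 0],
    [0, 0, 0]
  ],
  "slide": [
    [0, -0.5, -11],
    [0, 0, -4]
  ],
  "gripper": [70, 70]
}}

```text
clock: 6.38
eef_pos: [449.1, 154.3, -1.4]
tool_rot: [3.141, 0.0, 0.002]
force: [-0.6, -0.0, 0.0]
width: 70.0
```

Emit:
{"fn": "arm_command", "kwargs": {
  "rot": [
    [0, 0, 0],
    [0, 0, 0],
    [0, 0, 0],
    [0, 0, 0]
  ],
  "slide": [
    [0, 0, 0.8],
    [0, 0, 0],
    [0, 0, 0],
    [0, 0, 0]
  ],
  "gripper": [40, 40, 40, 40]
}}

```text
clock: 6.72
eef_pos: [451.3, 155.6, 2.4]
tool_rot: [3.142, -0.004, 0.002]
force: [1.0, -0.0, -0.8]
width: 49.9
```

```bash
python3 - <<'E'
from h import *
s=telemetry.read_state();print(s['eef_pos'].round(1),s['width'])
img,d,c=snap('wrist','w9');print(circfit(img,c,450,154,[(28,5),(20.5,5)],8))
s=telemetry.read_state();print(s['eef_pos'].round(1),s['width'])
cv2.imwrite('pics/w9c.png',cv2.resize(img[190:340,200:440,::-1],None,fx=3.3,fy=3.3,interpolation=cv2.INTER_CUBIC))
E
```

```text
[451.3 155.6   2.4] 49.9157831656585
(np.float64(452.5), np.float64(154.5), np.float32(94.819016), np.float32(38.283268))
[451.5 155.7   2.4] 49.751850996135325
```

View pics/w9c.png

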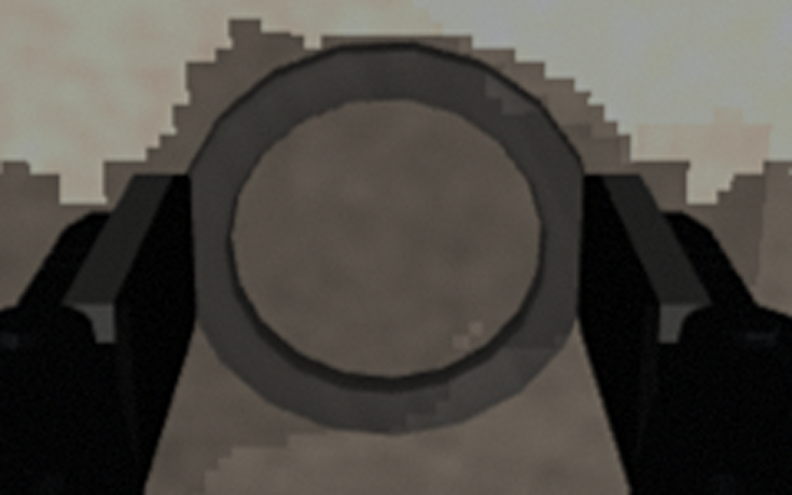

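Emit:
{"fn": "arm_command", "kwargs": {
  "rot": [
    [0, 0.2, 0],
    [0, 0, 0],
    [0, 0, 0]
  ],
  "slide": [
    [0, 0, 0],
    [0, 0, -6],
    [0, 0, -2]
  ],
  "gripper": [66, 66, 66]
}}

```text
clock: 7.02
eef_pos: [453.6, 156.2, -4.1]
tool_rot: [-3.139, -0.005, 0.0]
force: [0.1, -0.5, -1.0]
width: 66.0
```

Emit:
{"fn": "arm_command", "kwargs": {
  "rot": [
    [0, 0.3, 0],
    [0, 0, 0],
    [0, 0, 0],
    [0, 0, 0]
  ],
  "slide": [
    [-2, -1, 0],
    [0, 0, 0],
    [0, 0, 0],
    [0, 0, 0]
  ],
  "gripper": [40, 40, 40, 40]
}}

```text
clock: 7.35
eef_pos: [452.1, 155.6, -2.9]
tool_rot: [-3.139, -0.001, 0.001]
force: [0.2, 0.2, -0.1]
width: 52.2
```

Emit:
{"fn": "arm_command", "kwargs": {
  "rot": [
    [0, 0, 0],
    [0, 0, 0],
    [0, 0, 0],
    [0, 0, 0],
    [0, 0, 0]
  ],
  "slide": [
    [0, 0, 36],
    [6, 4, 40],
    [22, 10, 30],
    [33, 17, 16],
    [35, 18, 10]
  ],
  "gripper": [40, 40, 40, 40, 40]
}}

```text
clock: 7.77
eef_pos: [536.5, 197.9, 129.7]
tool_rot: [3.131, 0.025, 0.005]
force: [0.7, 0.8, -1.3]
width: 52.6
```

Emit:
{"fn": "arm_command", "kwargs": {
  "rot": [
    [0, 0, 0],
    [0, 0, 0],
    [0, 0, 0],
    [0, 0, 0]
  ],
  "slide": [
    [35, 18, 6],
    [25, 13, 0],
    [10, 6, 0],
    [0, 0, 0]
  ],
  "gripper": [40, 40, 40, 40]
}}

```text
clock: 8.1
eef_pos: [617.3, 239.3, 139.4]
tool_rot: [3.139, 0.016, 0.001]
force: [0.9, -0.1, -0.3]
width: 52.0
```

Emit:
{"fn": "arm_command", "kwargs": {
  "rot": [
    [0.1, -0.9, 0],
    [0, 0, 0]
  ],
  "slide": [
    [13, 9, -6],
    [0, 0, 0]
  ],
  "gripper": [40, 40]
}}

```text
clock: 8.27
eef_pos: [629.6, 247.8, 131.6]
tool_rot: [3.14, 0.002, 0.0]
force: [-0.1, 0.3, -0.2]
width: 52.1
```

```bash
python3 - <<'E'
from h import *
s=telemetry.read_state();print(s['eef_pos'].round(1),s['tool_rot'].round(3))
img,d,c=snap('wrist','w10'); z=s['eef_pos'][2]+7.9
print(circfit(img,c,630,247,[(28,z),(20.5,z)],6))
for sp in ([(13,110)],[(18,103)],[(13,110),(18,103)]): print(circfit(img,c,630,247,sp,6))
cv2.imwrite('pics/w10c.png',cv2.resize(img[180:360,220:420,::-1],None,fx=3,fy=3,interpolation=cv2.INTER_CUBIC))
E
```

```text
[629.6 247.8 131.6] [3.14e+00 2.00e-03 0.00e+00]
(np.float64(631.0), np.float64(246.0), np.float32(87.07486), np.float32(43.915234))
(np.float64(630.5), np.float64(247.0), np.float32(31.473024), np.float32(18.125505))
(np.float64(630.5), np.float64(246.0), np.float32(37.83938), np.float32(25.293386))
(np.float64(630.5), np.float64(247.0), np.float32(69.25121), np.float32(41.69163))
```

View pics/w10c.png

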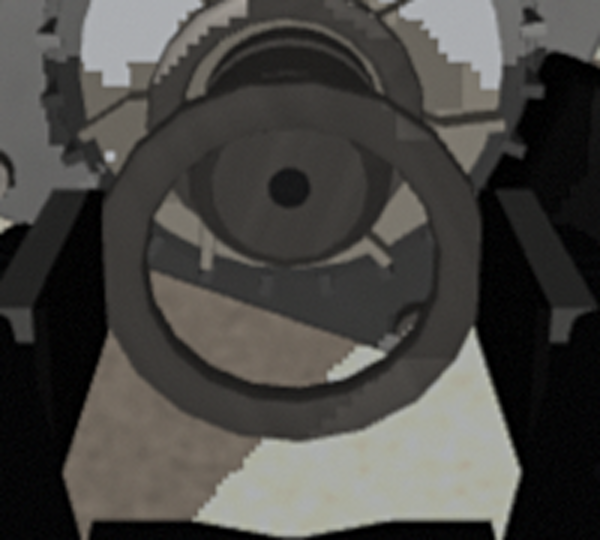

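Emit:
{"fn": "arm_command", "kwargs": {
  "rot": [
    [0, 0, 0],
    [0, 0, 0]
  ],
  "slide": [
    [-0.5, 1, -15],
    [0, 1, -10]
  ],
  "gripper": [40, 40]
}}

```text
clock: 8.48
eef_pos: [626.6, 246.9, 107.6]
tool_rot: [3.136, 0.005, 0.0]
force: [0.8, -0.8, 0.2]
width: 52.4
```

Emit:
{"fn": "arm_command", "kwargs": {
  "rot": [
    [0, 0, 0],
    [0, 0, 0]
  ],
  "slide": [
    [0, 1, -14],
    [0, 1, -10]
  ],
  "gripper": [40, 40]
}}

```text
clock: 8.65
eef_pos: [626.6, 247.9, 82.8]
tool_rot: [3.136, 0.003, -0.0]
force: [2.6, -0.4, 0.3]
width: 52.4
```

Emit:
{"fn": "arm_command", "kwargs": {
  "rot": [
    [0, 0, 0],
    [0, 0, 0]
  ],
  "slide": [
    [4, 0.5, -5],
    [1, 0, -4]
  ],
  "gripper": [40, 40]
}}

```text
clock: 8.82
eef_pos: [630.1, 247.3, 71.5]
tool_rot: [3.134, 0.007, 0.0]
force: [-6.7, -4.2, 43.7]
width: 52.2
```

Emit:
{"fn": "arm_command", "kwargs": {
  "rot": [
    [0, 0, 0],
    [0, 0, 0],
    [0, 0, 0]
  ],
  "slide": [
    [0, 0, 1],
    [0, 0, 0],
    [0, 0, 0]
  ],
  "gripper": [60, 75, 75]
}}

```text
clock: 9.07
eef_pos: [629.5, 246.7, 71.4]
tool_rot: [3.132, 0.009, -0.0]
force: [0.8, 0.1, -0.7]
width: 75.1
```

```bash
python3 - <<'E'
from h import *
s=telemetry.read_state();print(s['eef_pos'].round(1),s['tool_rot'].round(3),s['force'],s['width'])
img,d,c=snap('wrist','w11')
print(circfit(img,c,630,247,[(28,80)],6))
cv2.imwrite('pics/w11c.png',cv2.resize(img[150:360,200:440,::-1],None,fx=2.8,fy=2.8,interpolation=cv2.INTER_CUBIC))
E
```

```text
[629.5 246.7  71.4] [ 3.132  0.009 -0.   ] [ 0.75196196  0.08125733 -0.73014927] 75.08418663695865
(np.float64(630.5), np.float64(248.0), np.float32(37.032265), np.float32(21.228043))
```

View pics/w11c.png

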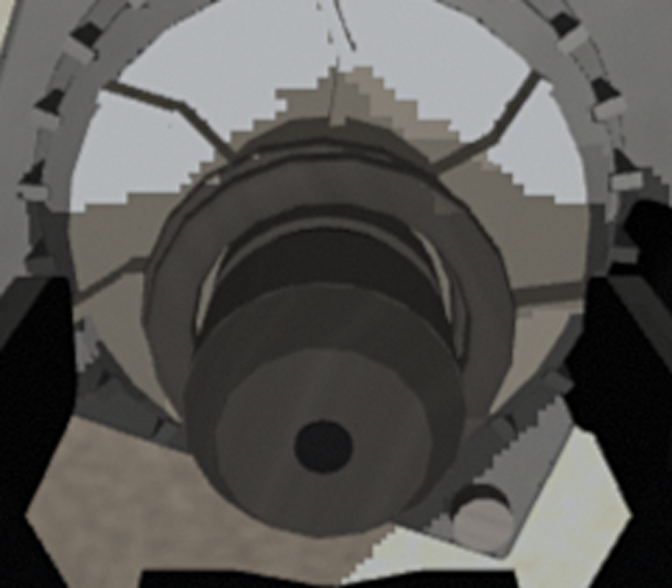

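Emit:
{"fn": "arm_command", "kwargs": {
  "rot": [
    [0, 0, 0],
    [0, 0, 0],
    [0, 0, -5],
    [0, 0, -6.5],
    [0, 0, -6.5]
  ],
  "slide": [
    [0, 0, 34],
    [0, 0, 40],
    [-4, -15, 35],
    [-9, -36, 15],
    [-9, -38, 5]
  ],
  "gripper": [75, 75, 80, 80, 80]
}}

```text
clock: 9.53
eef_pos: [602.4, 166.5, 201.5]
tool_rot: [-3.141, 0.02, -0.31]
force: [0.1, -0.6, -0.3]
width: 80.0
```

Emit:
{"fn": "arm_command", "kwargs": {
  "rot": [
    [0, 0, -6.5],
    [0, 0, -6.5],
    [0, 0, -6.5],
    [0, 0, -6.5],
    [0, 0, -6.5]
  ],
  "slide": [
    [-9, -38, 5],
    [-9, -38, 5],
    [-9, -38, 0],
    [-9, -38, 0],
    [-9, -38, 0]
  ],
  "gripper": [80, 80, 80, 80, 80]
}}

```text
clock: 9.95
eef_pos: [555.7, -28.3, 217.4]
tool_rot: [-3.133, 0.013, -0.901]
force: [0.9, -0.1, 0.9]
width: 80.6
```

Emit:
{"fn": "arm_command", "kwargs": {
  "rot": [
    [0, 0, -6.5],
    [0, 0, -6.5],
    [0, 0, -6.5],
    [0, 0, -6.5],
    [0, 0, 0]
  ],
  "slide": [
    [-9, -20, 0],
    [0, -10, 0],
    [0, 0, 0],
    [0, 0, 0],
    [0, 0, 0]
  ],
  "gripper": [80, 80, 80, 80, 80]
}}

```text
clock: 10.37
eef_pos: [541.2, -75.8, 218.5]
tool_rot: [-3.139, 0.006, -1.402]
force: [0.4, 0.1, -1.0]
width: 80.0
```

```bash
python3 - <<'E'
from h import *
s=telemetry.read_state();print(s['eef_pos'].round(1),s['tool_rot'].round(3),s['width'])
img,d,c=snap('wrist','n1')
s=telemetry.read_state();print(s['eef_pos'].round(1),s['tool_rot'].round(3),s['width'],s['qpos'].round(2))
E
```

```text
[541.2 -75.8 218.5] [-3.139  0.006 -1.402] 80.00872856962133
[541.3 -75.4 218.5] [-3.139  0.006 -1.397] 79.89048525022041 [ 0.32  0.51 -0.34  1.82  0.21  0.85 -1.52]
```

View pics/n1.png

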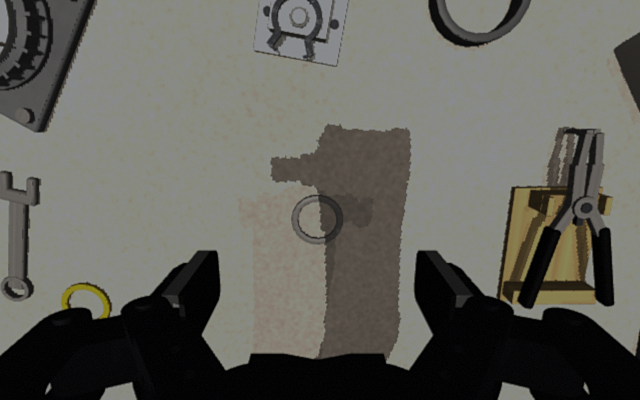

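```bash
python3 - <<'E'
from h import *
img,d,c=load('n1')
a=cv2.resize(img[0:75,240:360,::-1],None,fx=6,fy=6,interpolation=cv2.INTER_CUBIC)
cv2.imwrite('pics/n1r.png',a)
b=cv2.resize(img[110:320,490:640,::-1],None,fx=2.8,fy=2.8,interpolation=cv2.INTER_CUBIC)
cv2.imwrite('pics/n1p.png',b)
print(c['xyz'])
for n,(u,v,z) in dict(spigot=(299,16,31),pivot=(585,208,40)).items(): print(n,atz(c,u,v,z).round(1),world(c,u,v,d[v,u]).round(1))
print(circfit(img,c,686,-38,[(21.8,29.5),(16.8,29.5),(8,31)],8))
E
```

```text
[607.39789591 -65.3218274  362.7654388 ]
spigot [676.3 -35.8  31. ] [675.9 -35.9  32.8]
pivot [ 556.1 -329.9   40. ] [ 557.3 -323.6   47.7]
(np.float64(678.0), np.float64(-34.0), np.float32(106.265015), np.float32(63.597343))
```

View pics/n1r.png

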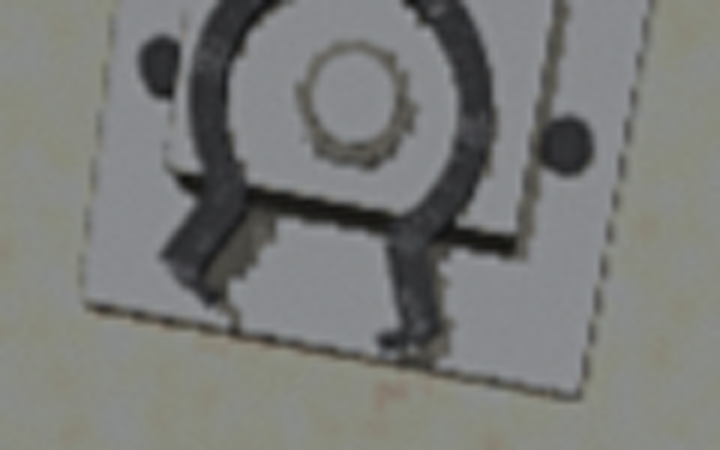

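View pics/n1p.png

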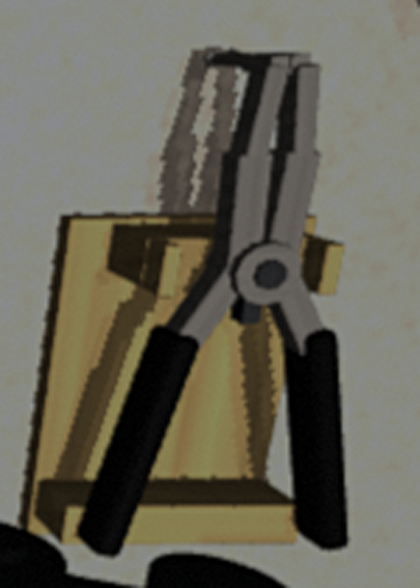

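Emit:
{"fn": "arm_command", "kwargs": {
  "rot": [
    [0, 0, -3],
    [0, 0, -3],
    [0, 0, -3],
    [0, 0, 0],
    [0, 0, 0]
  ],
  "slide": [
    [-7, -39, -3],
    [-7, -39, -3],
    [-7, -39, -3],
    [-7, -39, -3],
    [-7, -39, -3]
  ],
  "gripper": [80, 80, 80, 80, 80]
}}

```text
clock: 10.83
eef_pos: [510.3, -259.5, 205.3]
tool_rot: [-3.13, 0.014, -1.514]
force: [0.0, -0.5, -0.8]
width: 79.7
```

Emit:
{"fn": "arm_command", "kwargs": {
  "rot": [
    [0, 0, 0],
    [0, 0, 0],
    [0, 0, 0]
  ],
  "slide": [
    [-7, -30, -10],
    [0, -8, 0],
    [0, 0, 0]
  ],
  "gripper": [80, 80, 80]
}}

```text
clock: 11.08
eef_pos: [499.7, -309.1, 194.0]
tool_rot: [-3.131, 0.01, -1.515]
force: [-0.4, 0.3, -0.5]
width: 80.0
```

```bash
python3 - <<'E'
from h import *
s=telemetry.read_state();print(s['eef_pos'].round(1),s['tool_rot'].round(3),s['width'])
img,d,c=snap('wrist','p1')
s=telemetry.read_state();print(s['eef_pos'].round(1),s['tool_rot'].round(3),s['width'],s['qpos'].round(2))
E
```

```text
[ 499.7 -309.1  194. ] [-3.131  0.01  -1.515] 79.98957054800522
[ 499.3 -308.2  193.8] [-3.133  0.011 -1.515] 80.23440125223699 [ 0.7   0.59 -0.3   1.74  0.2   0.84 -1.2 ]
```

View pics/p1.png

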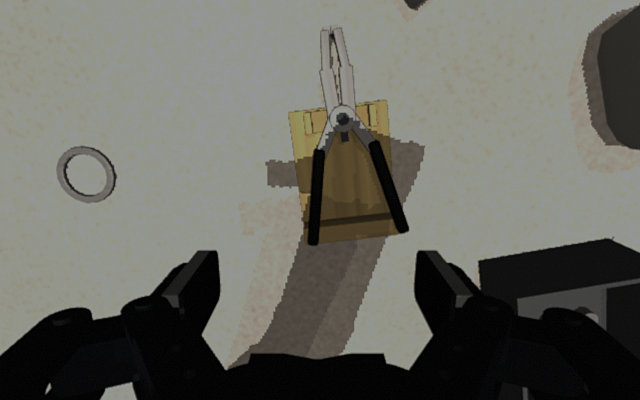

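```bash
python3 - <<'E'
from h import *
img,d,c=load('p1')
vv,uu=np.mgrid[0:400,0:640]; W=world(c,uu,vv,d)
g=img.sum(2)
# handle tops
for n,(u,v) in dict(piv=(343,117),tipl=(326,30),tipr=(340,30),hl=(316,200),hr=(393,195),hl2=(319,160),hr2=(376,155)).items():
    print(n,W[v,u].round(1),img[v,u])
m=(W[...,2]>38)&(W[...,2]<58)&(vv<255)&(uu>280)&(uu<420)&(vv>10)
black=m&(g<110)&(vv>140)
P=W[black]; print(black.sum(),P[:,2].mean())
L=P[uu[black]<343+0*P[:,0]]; Rr=P[uu[black]>343]
lines=[]
for Q in (L,Rr):
    vx,vy,x0,y0=cv2.fitLine(Q[:,:2].astype(np.float32),cv2.DIST_HUBER,0,.01,.01).ravel()
    print('line',np.degrees(np.arctan2(vy,vx)).round(2),x0.round(1),y0.round(1),'x range',Q[:,0].min().round(1),Q[:,0].max().round(1)); lines.append((vx,vy,x0,y0))
cv2.imwrite('pics/p1c.png',cv2.resize(img[10:255,260:440,::-1],None,fx=2.4,fy=2.4,interpolation=cv2.INTER_CUBIC))
E
```

```text
piv [ 558.9 -324.9   48.4] [34 32 34]
tipl [ 623.  -307.3   43.7] [111 106 101]
tipr [ 623.6 -318.1   43.6] [131 127 122]
hl [ 488.7 -307.1   47.4] [5 4 5]
hr [ 497.2 -371.9   48.7] [ 9 11  9]
hl2 [ 523.2 -307.7   48.4] [ 8  8 10]
hr2 [ 529.9 -354.5   47.2] [7 6 6]
2269 46.92653661177999
line -0.89 491.1 -306.6 x range 447.0 539.4
line 24.33 503.9 -366.9 x range 463.6 541.3
```

View pics/p1c.png

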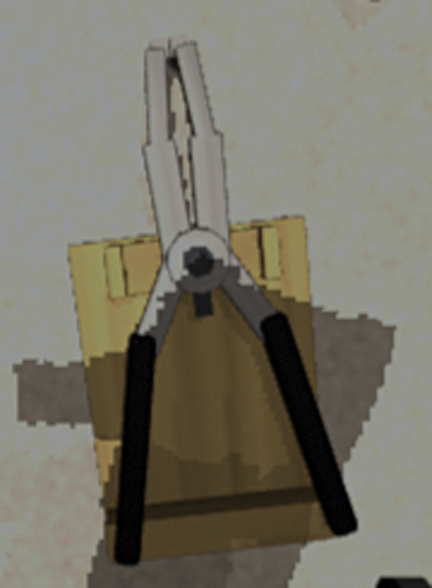

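```bash
cat >> h.py <<'E'
def need(xyz,yaw):
    s=telemetry.read_state(); Rc=R.from_euler('xyz',s['tool_rot']); Rd=R.from_euler('xyz',[np.pi,0,yaw])
    print('rot deg',np.degrees((Rd*Rc.inv()).as_rotvec()).round(2),'slide',(np.array(xyz)-s['eef_pos']).round(1),'F',s['force'].round(1),'w',round(s['width'],1),'t',s['clock'])
E
python3 -c "
from h import *
need([510.3,-333.2,60],np.radians(-78.3))"
```

```text
rot deg [-0.67  0.43  8.49] slide [  11.   -25.  -133.8] F [-0.6 -0.3  0.1] w 80.2 t 11.1333
```

Emit:
{"fn": "arm_command", "kwargs": {
  "rot": [
    [-0.7, 0.4, 4.5],
    [0, 0, 4],
    [0, 0, 0],
    [0, 0, 0]
  ],
  "slide": [
    [5, -12, -35],
    [5, -12, -36],
    [1, -1, -36],
    [0, 0, -20]
  ],
  "gripper": [85, 85, 85, 85]
}}

```text
clock: 11.47
eef_pos: [520.2, -326.8, 70.9]
tool_rot: [-3.124, -0.007, -1.343]
force: [-0.2, 0.5, -0.8]
width: 85.1
```

```bash
python3 - <<'E'
from h import *
need([510.3,-333.2,12.5],np.radians(-78.3))
img,d,c=snap('wrist','p2')
need([510.3,-333.2,12.5],np.radians(-78.3))
E
```

```text
rot deg [ 0.16  1.07 -1.38] slide [ -9.9  -6.4 -58.4] F [-0.2  0.5 -0.8] w 85.1 t 11.4667
rot deg [ 0.01  0.86 -1.42] slide [ -8.6  -7.7 -55.6] F [ 0.5  0.4 -2. ] w 85.3 t 11.5167
```

View pics/p2.png

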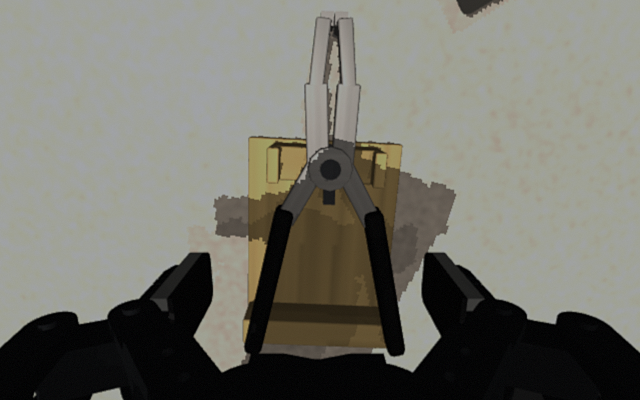

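```bash
cat > pl.py <<'E'
from h import *
def pliers(f,ulo,uhi,um):
    img,d,c=load(f); vv,uu=np.mgrid[0:400,0:640]; W=world(c,uu,vv,d); g=img.sum(2)
    out=[]
    for s in ((uu>ulo)&(uu<um),(uu>um)&(uu<uhi)):
        m=s&(W[...,2]>36)&(W[...,2]<56)&(g<110)&(vv>200)&(vv<340); Q=W[m]
        vx,vy,x0,y0=cv2.fitLine(Q[:,:2].astype(np.float32),cv2.DIST_HUBER,0,.01,.01).ravel()
        if vx<0: vx,vy=-vx,-vy
        out.append((vx,vy,x0,y0)); print(np.degrees(np.arctan2(vy,vx)).round(2),x0.round(1),y0.round(1),Q[:,2].mean().round(1),len(Q))
    return out
o=pliers('p2',240,420,330)
img,d,c=load('p2')
for n,(u,v,z) in dict(piv=(329,170,48),tip=(334,20,44),hl=(281,212,46),hr=(373,212,46),hle=(256,350,46),hre=(396,350,46)).items(): print(n,atz(c,u,v,z).round(1))
E
python3 pl.py
```

```text
-0.81 496.9 -307.0 47.0 2479
24.29 509.2 -364.8 46.6 2575
piv [ 557.4 -324.3   48. ]
tip [ 623.  -310.9   44. ]
hl [ 531. -306.   46.]
hr [ 541.4 -351.    46. ]
hle [ 449.4 -308.6   46. ]
hre [ 466.8 -384.8   46. ]
```

Emit:
{"fn": "arm_command", "kwargs": {
  "rot": [
    [0, 0.9, -1.4],
    [0, 0, 0]
  ],
  "slide": [
    [-10.5, -7.5, -20],
    [0, 0, -10]
  ],
  "gripper": [85, 85]
}}

```text
clock: 11.68
eef_pos: [511.1, -328.1, 38.5]
tool_rot: [-3.14, 0.002, -1.358]
force: [-0.6, 0.4, 1.1]
width: 84.9
```

```bash
python3 -c "
from h import *
need([508.5,-333,12.5],np.radians(-78.25))"
```

```text
rot deg [-0.15  0.05 -0.43] slide [ -2.6  -4.9 -26. ] F [-0.6  0.4  1.1] w 84.9 t 11.6833
```

Emit:
{"fn": "arm_command", "kwargs": {
  "rot": [
    [-0.1, 0, -0.4],
    [0, 0, 0]
  ],
  "slide": [
    [-3, -6, 0],
    [0, 0, -12]
  ],
  "gripper": [85, 85]
}}

```text
clock: 11.85
eef_pos: [511.4, -331.1, 28.0]
tool_rot: [-3.137, 0.001, -1.359]
force: [-0.7, -0.7, 0.5]
width: 85.0
```

```bash
python3 -c "
from h import *
need([508.5,-333,12.5],np.radians(-78.25))"
```

```text
rot deg [-0.09  0.27 -0.38] slide [ -2.9  -1.9 -15.5] F [-0.7 -0.7  0.5] w 85.0 t 11.85
```

Emit:
{"fn": "arm_command", "kwargs": {
  "rot": [
    [0, 0.2, -0.4],
    [0, 0, 0]
  ],
  "slide": [
    [-4, -3, -10],
    [-1, 0, -6]
  ],
  "gripper": [85, 85]
}}

```text
clock: 12.02
eef_pos: [508.5, -333.1, 12.5]
tool_rot: [-3.137, 0.0, -1.364]
force: [-0.0, -0.4, 0.1]
width: 85.5
```

```bash
python3 -c "
from h import *
need([508.5,-333,12.5],np.radians(-78.25))"
```

```text
rot deg [-0.07  0.27 -0.11] slide [0.  0.1 0. ] F [-0.  -0.4  0.1] w 85.5 t 12.0167
```

Emit:
{"fn": "arm_command", "kwargs": {
  "rot": [
    [0, 0.2, -0.1],
    [0, 0, 0],
    [0, 0, 0],
    [0, 0, 0]
  ],
  "slide": [
    [0, 0, 0],
    [0, 0, 0],
    [0, 0, 0],
    [0, 0, 0]
  ],
  "gripper": [64, 64, 64, 64]
}}

```text
clock: 12.35
eef_pos: [509.5, -334.7, 14.6]
tool_rot: [-3.139, -0.003, -1.365]
force: [0.6, 0.5, -0.9]
width: 63.9
```

```bash
python3 - <<'E'
from h import *
img,d,c=snap('wrist','p3')
need([508.5,-333,12.5],np.radians(-78.25))
E
```

```text
rot deg [ 0.12  0.2  -0.03] slide [-1.1  1.7 -2.1] F [ 0.  -0.7 -1.2] w 64.4 t 12.4
```

View pics/p3.png

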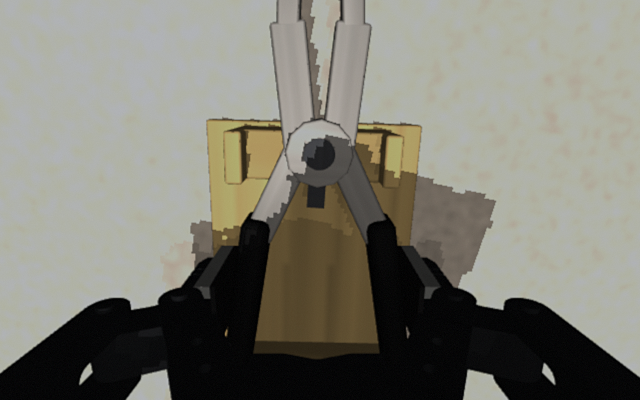

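Emit:
{"fn": "arm_command", "kwargs": {
  "rot": [
    [0, 0, 0],
    [0, 0, 0],
    [0, 0, 0],
    [0, 0, 0]
  ],
  "slide": [
    [0, 0, 12],
    [0, 0, 20],
    [0, 0, 20],
    [0, 0, 0]
  ],
  "gripper": [63.5, 63.5, 63.5, 63.5]
}}

```text
clock: 12.73
eef_pos: [508.7, -333.2, 69.1]
tool_rot: [-3.141, 0.0, -1.364]
force: [0.9, 0.4, -0.3]
width: 63.9
```

```bash
python3 - <<'E'
from h import *
img,d,c=snap('wrist','p4')
need([508.5,-333,80],np.radians(-78.25))
for f in('p3','p4'):
    img,d,c=load(f); vv,uu=np.mgrid[0:400,0:640]; W=world(c,uu,vv,d)
    # camera frame coordinates of pivot & arms
    hit=d[140:165,300:340]; print(f,'depth pivot',np.median(hit))
s=telemetry.read_state()
E
```

```text
rot deg [-0.08 -0.04 -0.07] slide [ 0.6 -0.1 12.4] F [ 0.7  0.9 -1.4] w 63.4 t 12.7833
p3 depth pivot 110.52352
p4 depth pivot 110.9498
```

View pics/p4.png

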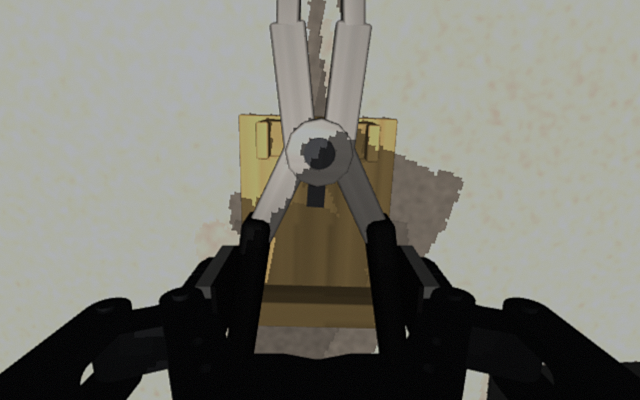

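```bash
python3 - <<'E'
from h import *
img,d,c=load('p4')
Rt=R.from_euler('xyz',[-3.141,0,-1.364]).as_matrix(); 
s=telemetry.read_state(); T=s['eef_pos']; Rt=R.from_euler('xyz',s['tool_rot']).as_matrix()
f=lambda u,v,dd:((world(c,u,v,dd)-T)@Rt).round(1)
for n,(u,v) in dict(piv=(319,153),pivL=(292,150),pivR=(346,150),armL=(291,30),armR=(350,30),h1=(253,232),h2=(383,232)).items():
    print(n,f(u,v,np.median(d[v-2:v+3,u-2:u+3])))
# outer arm edges at rows
g=cv2.cvtColor(img,cv2.COLOR_RGB2GRAY)
for v in (30,45,60,80,100):
    r=np.where(d[v,250:390]<130)[0]+250; L=r[0];Rr=r[-1]; print(v,L,Rr,f(L,v,d[v,L]),f(Rr,v,d[v,Rr]))
E
```

```text
piv [  1.  -53.  -35.2]
pivL [ -7.5 -53.7 -33.9]
pivR [  9.6 -53.7 -33.8]
armL [ -7.5 -89.4 -29.4]
armR [ 10.4 -89.4 -29.5]
h1 [-21.  -26.4 -34.4]
h2 [ 22.6 -26.4 -34.3]
30 270 371 [-14.  -89.6 -28.1] [   0.3  -67.9 -145.6]
45 271 368 [-13.7 -85.2 -28.9] [ 16.  -85.2 -29.1]
60 273 366 [-13.2 -80.9 -29.1] [ 15.7 -81.1 -28. ]
80 276 363 [-12.3 -75.  -30.2] [ 14.9 -75.1 -28.3]
100 278 360 [-11.9 -69.  -29.8] [ 14.  -69.  -29.9]
```

```bash
python3 - <<'E'
from h import *
img,d,c=load('n1')
px=lambda a,b:(240+a/6,b/6)
A=atz(c,*px(87,305),6);B=atz(c,*px(580,398),6);print(A,B,np.linalg.norm(A-B),np.degrees(np.arctan2(*(A-B)[[1,0]])))
for q,z in (((205,275),29.5),((400,340),29.5),((355,97),31)): print(atz(c,*px(*q),z).round(1))
E
```

```text
[645.04370179   3.18821562   6.        ] [644.49640521 -75.61395768   6.        ] 78.8040738233628 89.60207594869425
[649.5 -17.8  29.5]
[645.5 -47.4  29.5]
[676.2 -35.9  31. ]
```

Emit:
{"fn": "arm_command", "kwargs": {
  "rot": [
    [0, 0, -2],
    [0, 0, -2],
    [0, 0, -2],
    [0, 0, -2],
    [0, 0, -2]
  ],
  "slide": [
    [4, 14, 30],
    [8, 34, 20],
    [8, 34, 20],
    [10, 34, 15],
    [10, 34, 10]
  ],
  "gripper": [63.5, 63.5, 63.5, 63.5, 63.5]
}}

```text
clock: 13.2
eef_pos: [539.2, -188.9, 159.9]
tool_rot: [3.129, 0.002, -1.567]
force: [0.6, 0.2, -0.5]
width: 63.4
```

Emit:
{"fn": "arm_command", "kwargs": {
  "rot": [
    [0, 0, -1],
    [0, 0, 0],
    [0, 0, 0]
  ],
  "slide": [
    [8, 30, 0],
    [4, 10, 0],
    [0, 0, 0]
  ],
  "gripper": [63.5, 63.5, 63.5]
}}

```text
clock: 13.45
eef_pos: [554.8, -136.3, 162.0]
tool_rot: [3.134, 0.007, -1.574]
force: [-0.6, -0.9, -0.8]
width: 63.6
```

```bash
python3 - <<'E'
from h import *
need([565,-130,180],np.radians(-90))
img,d,c=snap('wrist','n2')
need([565,-130,180],np.radians(-90))
snap('scene','s2')
E
```

```text
rot deg [-0.4  -0.44  0.17] slide [10.2  6.3 18. ] F [-0.6 -0.9 -0.8] w 63.6 t 13.45
rot deg [-0.4  -0.5   0.22] slide [10.8  7.2 18.3] F [ 0.1  0.1 -0.6] w 63.6 t 13.5
```

View pics/n2.png

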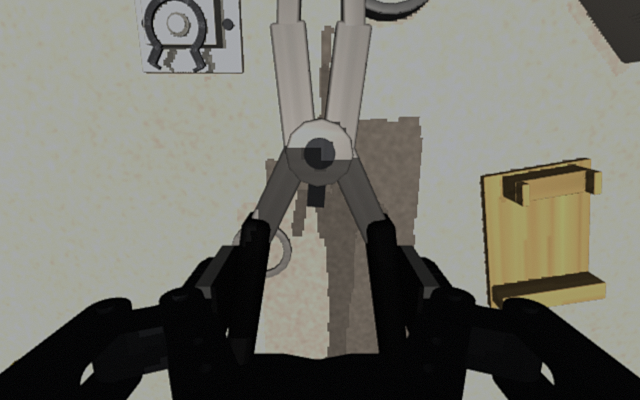

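View pics/s2.png

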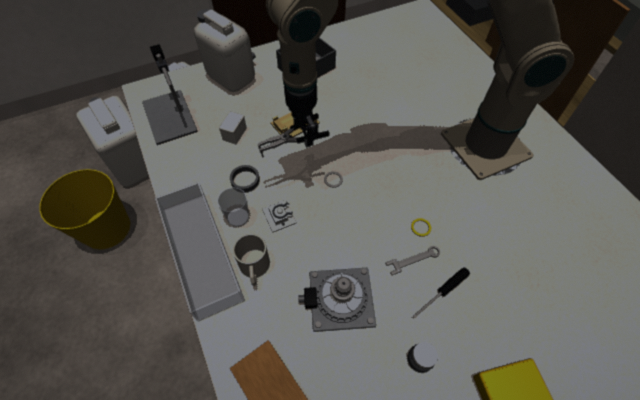

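```bash
python3 - <<'E'
from h import *
img,d,c=load('n2')
cv2.imwrite('pics/n2r.png',cv2.resize(img[0:80,130:255,::-1],None,fx=6,fy=6,interpolation=cv2.INTER_CUBIC))
print(c['xyz'],c['attitude'])
print(circfit(img,c,678,-36,[(8,31)],8),circfit(img,c,678,-36,[(16.8,29.5),(21.8,29.5)],8))
E
```

```text
[ 623.24500374 -137.25519182  305.57713874] [-0.27316117  0.0077363  -1.57346007]
(np.float64(675.5), np.float64(-37.5), np.float32(57.335415), np.float32(30.609137)) (np.float64(674.5), np.float64(-34.0), np.float32(95.95924), np.float32(57.582096))
```

View pics/n2r.png

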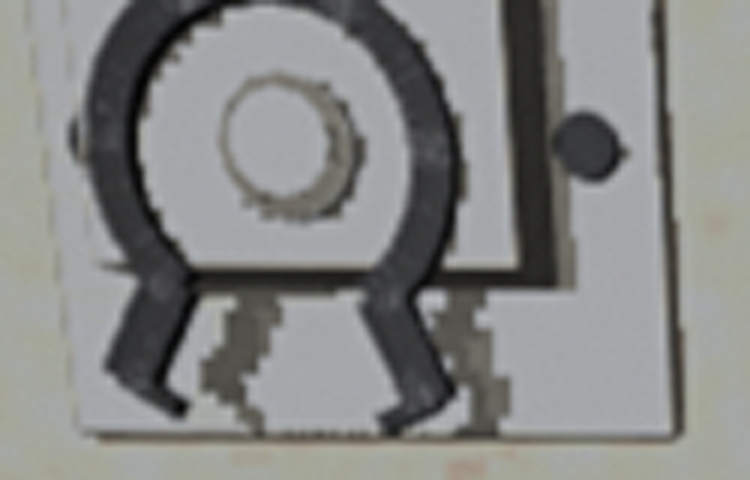

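```bash
python3 - <<'E'
from h import *
img,d,c=load('n2')
px=lambda a,b:(130+a/6,b/6)
P={}
for n,q,z in (('Lel',(107,365),29.5),('Rel',(455,395),29.5),('Ltip',(187,408),29.5),('Rtip',(380,425),29.5),('Lin',(192,290),29.5),('Rin',(362,300),29.5),('Lout',(85,130),29.5),('Rout',(463,165),29.5),('spig',(273,140),31),('footL',(82,433),6),('footR',(680,437),6)):
    P[n]=atz(c,*px(*q),z); print(n,P[n].round(1))
for a,b in (('Lel','Rel'),('Ltip','Rtip'),('Lin','Rin'),('Lout','Rout'),('footL','footR')):
    v=P[a]-P[b]; print(a,b,((P[a]+P[b])/2).round(1),np.linalg.norm(v).round(1),np.degrees(np.arctan2(v[1],v[0])).round(1)-90)
print(proj(c,[[675.5,-36,31]]))
# circle fit in a mask of dark pixels with z in ring
vv,uu=np.mgrid[0:80,130:255]; W=atz(c,uu,vv,np.array(29.5)); g=img[0:80,130:255].sum(2)
E
```

```text
Lel [651.5 -11.   29.5]
Rel [647.9 -53.4  29.5]
Ltip [646.5 -20.2  29.5]
Rtip [644.5 -43.8  29.5]
Lin [660.  -22.5  29.5]
Rin [658.8 -43.1  29.5]
Lout [677.7 -11.8  29.5]
Rout [673.7 -56.6  29.5]
spig [676.2 -34.7  31. ]
footL [645.4   4.2   6. ]
footR [644.6 -76.    6. ]
Lel Rel [649.7 -32.2  29.5] 42.6 -4.799999999999997
Ltip Rtip [645.5 -32.   29.5] 23.7 -5.0
Lin Rin [659.4 -32.8  29.5] 20.6 -3.299999999999997
Lout Rout [675.7 -34.2  29.5] 45.0 -5.099999999999994
footL footR [645.  -35.9   6. ] 80.2 -0.5
[[177.37910952  24.43784823]]
```

Emit:
{"fn": "arm_command", "kwargs": {
  "rot": [
    [-0.4, -0.5, -2],
    [0, 0, -2],
    [0, 0, -0.6],
    [0, 0, 0]
  ],
  "slide": [
    [-8, 36, -12],
    [-8, 36, -15],
    [-8, 34, -15],
    [-2, 8, -15]
  ],
  "gripper": [63.5, 63.5, 63.5, 63.5]
}}

```text
clock: 13.88
eef_pos: [526.9, -40.5, 103.3]
tool_rot: [-3.137, -0.011, -1.686]
force: [0.1, 0.9, -1.1]
width: 63.5
```

```bash
python3 - <<'E'
from h import *
need([528.8,-20.9,70],np.radians(-94.8))
img,d,c=snap('wrist','n3')
need([528.8,-20.9,70],np.radians(-94.8))
E
```

```text
rot deg [0.66 0.21 1.83] slide [  1.9  19.6 -33.3] F [ 0.1  0.9 -1.1] w 63.5 t 13.8833
rot deg [ 0.73 -0.08  1.82] slide [  3.8  20.9 -30.6] F [-1.6 -0.5 -4.3] w 63.4 t 13.9333
```

View pics/n3.png

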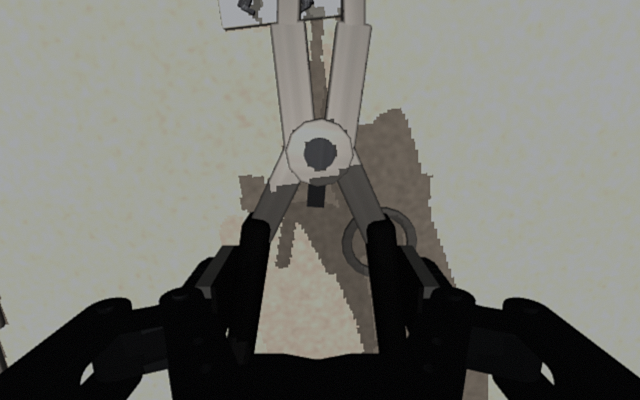

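Emit:
{"fn": "arm_command", "kwargs": {
  "rot": [
    [0.6, 0, 1.8],
    [0, 0, 0],
    [0, 0, 0]
  ],
  "slide": [
    [4, 21, -15],
    [0, 3, -8],
    [0, 0, 0]
  ],
  "gripper": [63.5, 63.5, 63.5]
}}

```text
clock: 14.18
eef_pos: [527.4, -25.7, 74.9]
tool_rot: [3.136, -0.008, -1.661]
force: [0.3, -0.6, -1.8]
width: 63.6
```

```bash
python3 - <<'E'
from h import *
need([528.8,-20.9,70],np.radians(-94.8))
img,d,c=snap('wrist','n4')
need([528.8,-20.9,70],np.radians(-94.8))
cv2.imwrite('pics/n4c.png',cv2.resize(img[0:100,220:420,::-1],None,fx=4,fy=4,interpolation=cv2.INTER_CUBIC))
print(proj(c,[[651.5,-11,29.5],[647.9,-53.4,29.5],[649.4,-32.1,29.5]]))
E
```

```text
rot deg [ 0.44 -0.37  0.37] slide [ 1.4  4.8 -4.9] F [ 0.3 -0.6 -1.8] w 63.6 t 14.1833
rot deg [ 0.43 -0.33  0.4 ] slide [ 1.1  4.9 -5.4] F [ 0.8 -0.2 -2.2] w 63.7 t 14.2333
[[262.80022117 -17.39382983]
 [352.35956816 -17.693237  ]
 [307.46475917 -16.81379285]]
```

View pics/n4c.png

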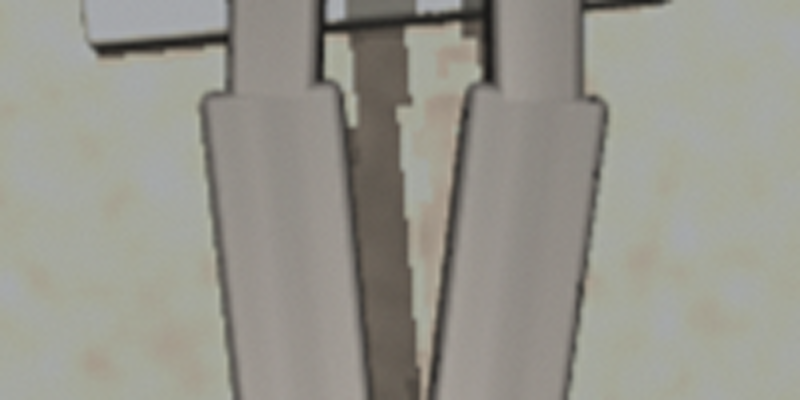

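Emit:
{"fn": "arm_command", "kwargs": {
  "rot": [
    [0.4, -0.4, 0.4],
    [0, 0, 0]
  ],
  "slide": [
    [1, 6, -12],
    [0, 0, -8]
  ],
  "gripper": [63.5, 63.5]
}}

```text
clock: 14.4
eef_pos: [530.7, -24.7, 56.9]
tool_rot: [-3.136, -0.002, -1.661]
force: [-0.3, 0.4, -1.4]
width: 63.6
```

```bash
python3 - <<'E'
from h import *
need([528.8,-20.9,25],np.radians(-94.8))
E
```

```text
rot deg [0.16 0.29 0.34] slide [ -1.9   3.8 -31.9] F [-0.3  0.4 -1.4] w 63.6 t 14.4
```

Emit:
{"fn": "arm_command", "kwargs": {
  "rot": [
    [0.1, 0.2, 0.3],
    [0, 0, 0.2]
  ],
  "slide": [
    [-2, 4, -4],
    [-1, 3, -2]
  ],
  "gripper": [63.5, 63.5]
}}

```text
clock: 14.57
eef_pos: [527.8, -22.2, 50.4]
tool_rot: [-3.14, -0.004, -1.658]
force: [-0.9, 0.1, -2.0]
width: 63.8
```

```bash
python3 - <<'E'
from h import *
need([528.8,-20.9,25],np.radians(-94.8))
snap('scene','s3'); snap('top','t3')
need([528.8,-20.9,25],np.radians(-94.8))
for f,b in (('s3',(190,120,330,240)),('t3',(300,120,420,230))):
    img,d,c=load(f); cv2.imwrite(f'pics/{f}c.png',cv2.resize(img[b[1]:b[3],b[0]:b[2],::-1],None,fx=5,fy=5,interpolation=cv2.INTER_CUBIC))
E
```

```text
rot deg [0.21 0.06 0.17] slide [  1.    1.3 -25.4] F [-0.9  0.1 -2. ] w 63.8 t 14.5667
rot deg [0.19 0.07 0.1 ] slide [  1.1   0.5 -25.6] F [-0.6 -0.1 -1.9] w 63.5 t 14.6667
```

View pics/s3c.png

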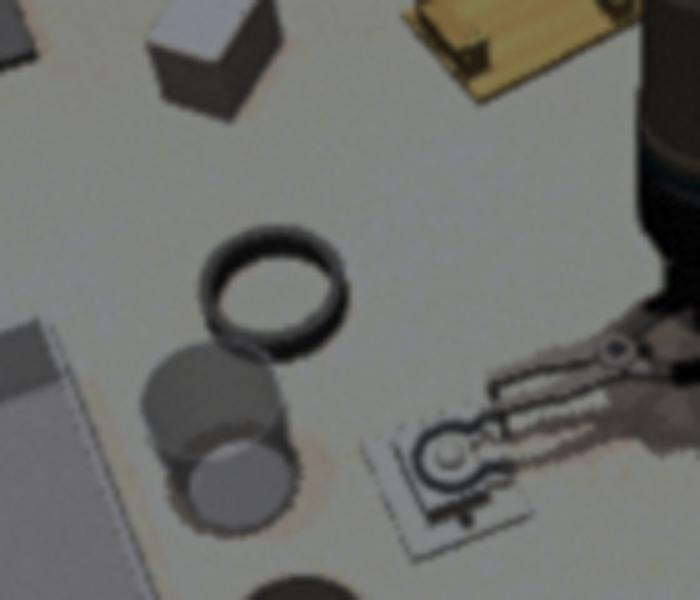

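View pics/t3c.png

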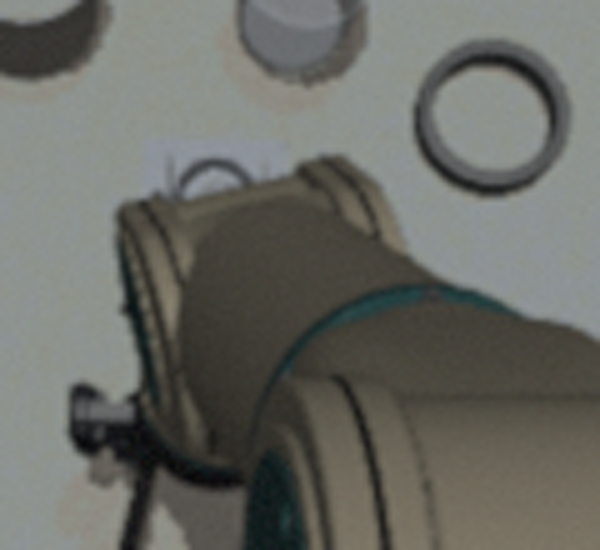

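```bash
python3 - <<'E'
from h import *
img,d,c=load('s3')
px=lambda a,b:(190+a/5,120+b/5)
for n,q,z in (('pinA foot',(492,400),46),('pinB foot',(503,437),46),('spig',(453,457),31),('ringL',(418,455),29.5),('ringR',(488,455),29.5)):
    print(n,atz(c,*px(*q),z).round(1))
# predicted px of tip feet under my model (biases shared), ring centre true
T=np.array([527.7,-21.4]);a=np.radians(-5);e=np.array([np.cos(a),np.sin(a)]);n=np.array([-e[1],e[0]])
for s in(-5.5,5.5):
    P=T+121*e+s*n; print(((proj(c,[[P[0],P[1],46]])-[190,120])*5).round(0))
print(((proj(c,[[675.5,-33,31]])-[190,120])*5).round(0))
cv2.imwrite('pics/s3d.png',cv2.resize(img[190:230,260:320,::-1],None,fx=13,fy=13,interpolation=cv2.INTER_CUBIC))
E
```

```text
pinA foot [643.1 -45.3  46. ]
pinB foot [646.9 -21.2  46. ]
spig [673.5 -29.8  31. ]
ringL [689.9 -39.9  29.5]
ringR [655.7 -23.8  29.5]
[[490. 414.]]
[[496. 431.]]
[[447. 454.]]
```

View pics/s3d.png

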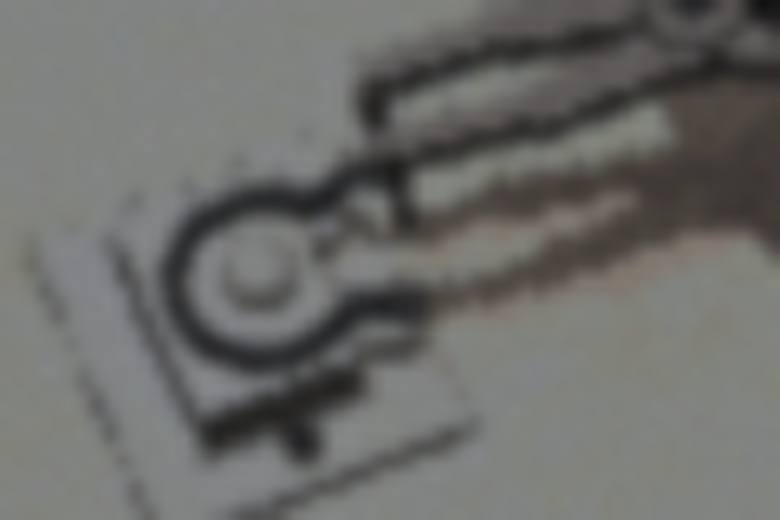

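```bash
python3 - <<'E'
from h import *
def edges(f,rows,lo,hi,dmax):
    img,d,c=load(f); out=[]
    Rc=rot(c)
    for v in rows:
        r=np.where((d[v,lo:hi]<dmax)&(d[v,lo:hi]>0))[0]+lo; L,Rr=r[1],r[-2]
        gap=[u for u in range(L,Rr) if d[v,u]>dmax]
        dd=np.median(d[v,r]); k=dd/352.7
        out.append((v,L,Rr,gap[0] if gap else None,gap[-1] if gap else None,round(dd,1),'outer mm',round((Rr-L+2)*k,1),'inner mm',round(len(gap)*k,1)))
    for o in out: print(f,*o)
edges('p2',range(20,160,20),270,400,200)
edges('p4',range(5,120,15),240,400,135)
edges('n4',range(5,120,15),240,400,135)
E
```

```text
p2 20 271 398 None None 195.9 outer mm 71.7 inner mm 0.0
p2 40 271 398 331 382 198.5 outer mm 72.6 inner mm 2.3
p2 60 312 354 327 338 161.5 outer mm 20.1 inner mm 5.5
p2 80 310 354 324 339 163.4 outer mm 21.3 inner mm 7.4
p2 100 306 357 328 334 165.8 outer mm 24.9 inner mm 3.3
p2 120 306 356 328 333 168.0 outer mm 24.8 inner mm 2.9
p2 140 307 354 328 331 170.5 outer mm 23.7 inner mm 1.9
p4 5 277 363 301 339 104.9 outer mm 26.2 inner mm 11.6
p4 20 277 363 303 338 106.1 outer mm 26.5 inner mm 10.8
p4 35 271 369 307 333 107.1 outer mm 30.4 inner mm 8.2
p4 50 273 367 308 331 107.9 outer mm 29.4 inner mm 7.3
p4 65 275 364 309 329 108.9 outer mm 28.1 inner mm 6.5
p4 80 277 362 311 328 110.0 outer mm 27.1 inner mm 5.6
p4 95 278 360 312 326 111.0 outer mm 26.4 inner mm 4.7
p4 110 280 358 314 324 112.2 outer mm 25.5 inner mm 3.5
n4 5 278 364 301 340 105.0 outer mm 26.2 inner mm 11.9
n4 20 277 363 303 340 105.8 outer mm 26.4 inner mm 11.4
n4 35 272 369 307 333 107.0 outer mm 30.0 inner mm 8.2
n4 50 273 367 308 331 108.0 outer mm 29.4 inner mm 7.4
n4 65 275 365 310 330 108.9 outer mm 28.4 inner mm 6.5
n4 80 277 363 311 328 110.2 outer mm 27.5 inner mm 5.6
n4 95 279 360 313 326 111.2 outer mm 26.2 inner mm 4.4
n4 110 280 358 314 324 112.1 outer mm 25.4 inner mm 3.5
```

Emit:
{"fn": "arm_command", "kwargs": {
  "rot": [
    [0, 0, 0.1],
    [0, 0, 0]
  ],
  "slide": [
    [0.5, 0, 0],
    [0, 0, 0]
  ],
  "gripper": [66.5, 66.5]
}}

```text
clock: 14.83
eef_pos: [528.7, -21.7, 51.4]
tool_rot: [-3.139, -0.003, -1.655]
force: [-0.5, -0.3, -1.2]
width: 66.6
```

```bash
cat > ed.py <<'E'
from h import *
def edges(f,rows=(5,20,35,50,80,110),lo=240,hi=400,dmax=135):
    img,d,c=load(f)
    for v in rows:
        r=np.where((d[v,lo:hi]<dmax)&(d[v,lo:hi]>0))[0]+lo; L,Rr=r[1],r[-2]
        gap=[u for u in range(L,Rr) if d[v,u]>dmax]; dd=np.median(d[v,r]); k=dd/352.7
        print(f,v,L,Rr,round(dd,1),'outer',round((Rr-L+2)*k,1),'inner',round(len(gap)*k,1))
E
python3 - <<'E'
from ed import *
need([528.8,-20.9,25],np.radians(-94.8))
snap('wrist','n5'); edges('n5')
need([528.8,-20.9,25],np.radians(-94.8))
E
```

```text
rot deg [ 0.21  0.13 -0.  ] slide [  0.1   0.8 -26.4] F [-0.5 -0.3 -1.2] w 66.6 t 14.8333
n5 5 281 360 104.6 outer 24.0 inner 9.5
n5 20 280 360 105.7 outer 24.6 inner 9.9
n5 35 274 366 106.4 outer 28.4 inner 6.9
n5 50 275 365 107.6 outer 28.1 inner 6.1
n5 80 278 361 109.6 outer 26.4 inner 4.7
n5 110 281 358 111.6 outer 25.0 inner 2.8
rot deg [0.21 0.14 0.  ] slide [  0.    0.8 -26.4] F [ 0.3 -0.4 -0.7] w 66.3 t 14.8833
```

Emit:
{"fn": "arm_command", "kwargs": {
  "rot": [
    [0, 0, 0],
    [0, 0, 0]
  ],
  "slide": [
    [0, 0, 0],
    [0, 0, 0]
  ],
  "gripper": [68.3, 68.3]
}}

```text
clock: 15.05
eef_pos: [529.2, -21.7, 52.1]
tool_rot: [-3.138, -0.003, -1.654]
force: [-0.5, 0.2, -1.6]
width: 68.3
```

```bash
python3 - <<'E'
from ed import *
snap('wrist','n6'); edges('n6'); snap('scene','s6')
need([528.8,-20.9,25],np.radians(-94.8))
img,d,c=load('s6');cv2.imwrite('pics/s6d.png',cv2.resize(img[190:230,260:320,::-1],None,fx=13,fy=13,interpolation=cv2.INTER_CUBIC))
E
```

```text
n6 5 283 358 104.4 outer 22.8 inner 8.3
n6 20 282 358 105.3 outer 23.3 inner 8.7
n6 35 275 365 106.1 outer 27.7 inner 5.7
n6 50 277 363 106.9 outer 26.7 inner 5.2
n6 80 279 360 109.1 outer 25.7 inner 4.0
n6 110 281 357 111.1 outer 24.6 inner 2.8
rot deg [ 0.21  0.19 -0.01] slide [ -0.4   0.8 -27. ] F [ 0.1  1.1 -1.7] w 68.4 t 15.15
```

View pics/s6d.png

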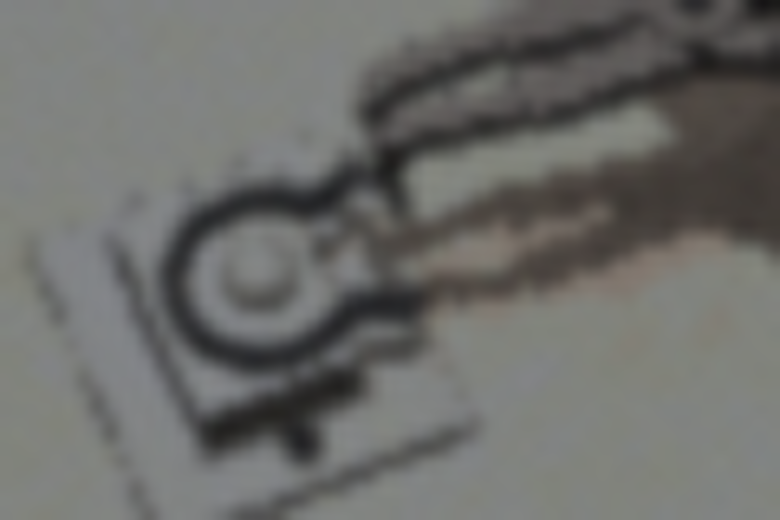

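View pics/n6.png

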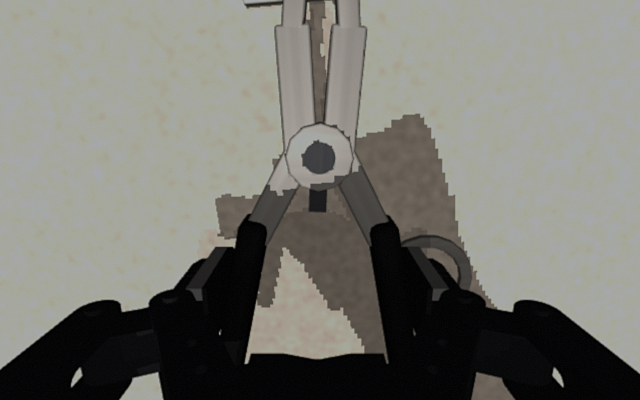

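```bash
python3 - <<'E'
from h import *
img,d,c=load('s6')
px=lambda a,b:(260+a/13,190+b/13)
for n,q,z in (('pinmid',(390,188),47),('pinmid49',(390,188),49),('lugmid',(385,237),29.5),('ringc',(258,278),29.5),('lugU',(352,168),29.5),('lugL',(420,305),29.5)): print(n,atz(c,*px(*q),z).round(1))
for P in ([649.4,-31,29.5],[675.5,-33.3,29.5]): print(((proj(c,[P])-[260,190])*13).round(0))
E
```

```text
pinmid [644.9 -29.8  47. ]
pinmid49 [645.3 -28.6  49. ]
lugmid [647.4 -29.5  29.5]
ringc [675.1 -31.6  29.5]
lugU [647.  -48.1  29.5]
lugL [647.2 -11.3  29.5]
[[373. 235.]]
[[253. 272.]]
```

Emit:
{"fn": "arm_command", "kwargs": {
  "rot": [
    [0.2, 0.2, 0],
    [0, 0, 0]
  ],
  "slide": [
    [1, 1, -10],
    [0, 0, -4]
  ],
  "gripper": [68.3, 68.3]
}}

```text
clock: 15.32
eef_pos: [531.2, -20.6, 38.1]
tool_rot: [-3.14, 0.0, -1.654]
force: [0.3, -0.3, -1.5]
width: 68.0
```

```bash
python3 - <<'E'
from ed import *
need([529.8,-21.2,25],np.radians(-94.8))
E
```

```text
rot deg [-0.    0.12 -0.01] slide [ -1.4  -0.6 -13.1] F [ 0.3 -0.3 -1.5] w 68.0 t 15.3167
```

Emit:
{"fn": "arm_command", "kwargs": {
  "rot": [
    [0, 0.1, 0],
    [0, 0, 0]
  ],
  "slide": [
    [-2, -1, -8],
    [0, 0, -4]
  ],
  "gripper": [68.3, 68.3]
}}

```text
clock: 15.48
eef_pos: [528.9, -21.6, 24.4]
tool_rot: [3.141, 0.0, -1.654]
force: [-0.4, 0.3, -1.8]
width: 68.6
```

```bash
python3 - <<'E'
from ed import *
need([529.8,-21.2,25],np.radians(-94.8))
snap('scene','s7');snap('wrist','n7');edges('n7')
need([529.8,-21.2,25],np.radians(-94.8))
img,d,c=load('s7');cv2.imwrite('pics/s7d.png',cv2.resize(img[190:230,260:320,::-1],None,fx=13,fy=13,interpolation=cv2.INTER_CUBIC))
E
```

```text
rot deg [-0.01 -0.02 -0.02] slide [0.9 0.4 0.6] F [-0.4  0.3 -1.8] w 68.6 t 15.4833
n7 5 283 358 104.8 outer 22.9 inner 8.3
n7 20 282 358 105.7 outer 23.4 inner 8.7
n7 35 276 365 106.3 outer 27.4 inner 5.7
n7 50 277 363 107.5 outer 26.8 inner 5.2
n7 80 279 360 109.2 outer 25.7 inner 4.0
n7 110 281 357 111.4 outer 24.6 inner 2.8
rot deg [-0.02 -0.02 -0.03] slide [0.7 0.1 0.4] F [ 0.1  0.6 -0.4] w 68.4 t 15.5833
```

View pics/s7d.png

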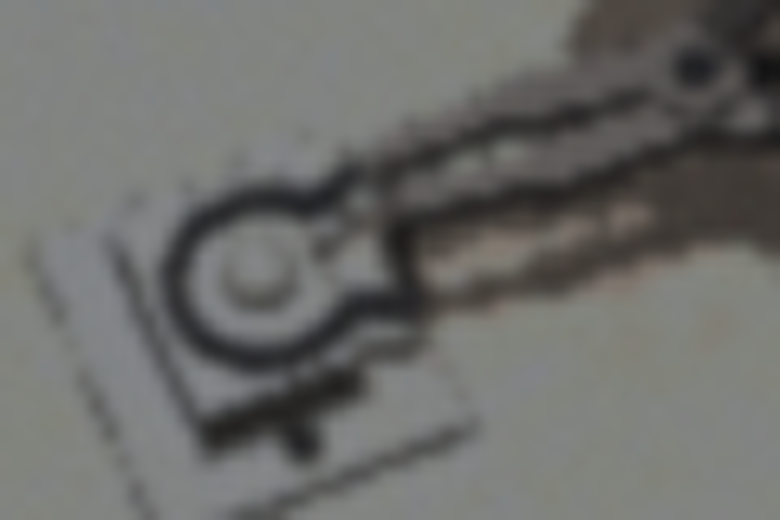

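```bash
python3 - <<'E'
from h import *
img,d,c=load('s7')
f=lambda P:((proj(c,P)-[260,190])*13).round(0).tolist()
for s in (7,-7):
  for dx in(-6,-3,0,3):
    b=np.array([647.4+dx,-29.5+s]); print('s',s,'dx',dx,f([[*b,z] for z in (20,30,40,47)]))
cv2.imwrite('pics/s7e.png',cv2.resize(img[195:222,275:305,::-1],None,fx=22,fy=22,interpolation=cv2.INTER_LANCZOS4))
E
```

```text
s 7 dx -6 [[427.0, 276.0], [424.0, 251.0], [422.0, 227.0], [420.0, 209.0]]
s 7 dx -3 [[414.0, 281.0], [411.0, 257.0], [408.0, 232.0], [406.0, 214.0]]
s 7 dx 0 [[401.0, 286.0], [398.0, 262.0], [395.0, 237.0], [393.0, 220.0]]
s 7 dx 3 [[388.0, 291.0], [385.0, 267.0], [382.0, 243.0], [380.0, 225.0]]
s -7 dx -6 [[401.0, 224.0], [398.0, 200.0], [395.0, 175.0], [393.0, 157.0]]
s -7 dx -3 [[388.0, 229.0], [385.0, 205.0], [382.0, 180.0], [380.0, 162.0]]
s -7 dx 0 [[375.0, 234.0], [372.0, 210.0], [369.0, 185.0], [366.0, 167.0]]
s -7 dx 3 [[361.0, 240.0], [358.0, 215.0], [355.0, 190.0], [353.0, 173.0]]
```

View pics/s7e.png

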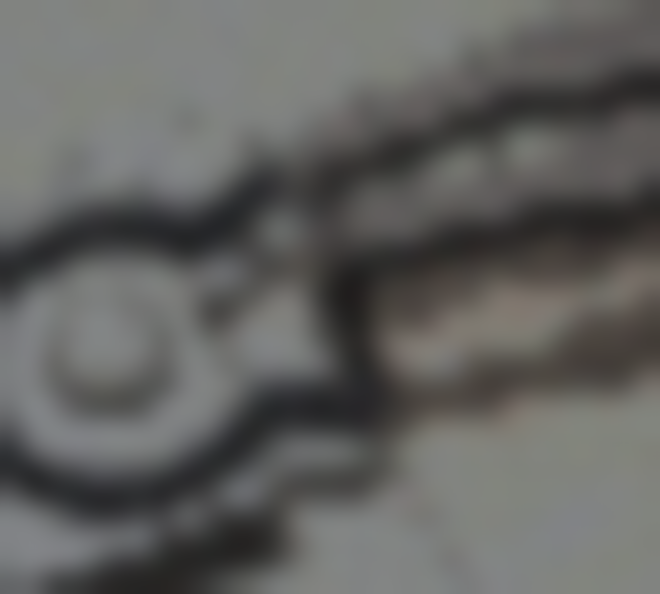

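Emit:
{"fn": "arm_command", "kwargs": {
  "rot": [
    [0, 0, 0],
    [0, 0, 0]
  ],
  "slide": [
    [2, 0, 0.5],
    [0.5, 0, 0]
  ],
  "gripper": [66, 62]
}}

```text
clock: 15.75
eef_pos: [531.4, -21.3, 24.6]
tool_rot: [3.14, 0.0, -1.654]
force: [-0.4, 0.2, -1.2]
width: 62.2
```

```bash
python3 - <<'E'
from ed import *
need([530.6,-21.4,25],np.radians(-94.8))
E
```

```text
rot deg [-0.02 -0.08 -0.04] slide [-0.8 -0.1  0.4] F [-0.4  0.2 -1.2] w 62.2 t 15.75
```

Emit:
{"fn": "arm_command", "kwargs": {
  "rot": [
    [0, 0, 0],
    [0, 0, 0],
    [0, 0, 0]
  ],
  "slide": [
    [0, 0, 0],
    [0, 0, 0],
    [0, 0, 0]
  ],
  "gripper": [57, 53, 50]
}}

```text
clock: 16.0
eef_pos: [532.1, -21.1, 25.1]
tool_rot: [3.141, 0.0, -1.654]
force: [-1.2, -0.1, -1.2]
width: 50.4
```

```bash
python3 - <<'E'
from ed import *
need([530.6,-21.4,25],np.radians(-94.8))
snap('scene','s8');snap('wrist','n8')
img,d,c=load('s8');cv2.imwrite('pics/s8d.png',cv2.resize(img[190:230,260:320,::-1],None,fx=13,fy=13,interpolation=cv2.INTER_CUBIC))
E
```

```text
rot deg [-0.03 -0.01 -0.04] slide [-1.5 -0.3 -0.1] F [-1.2 -0.1 -1.2] w 50.4 t 16.0
```

View pics/s8d.png

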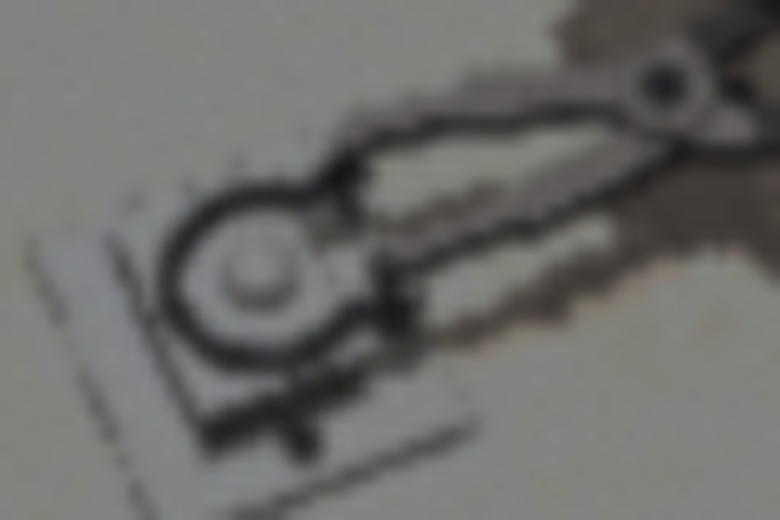

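View pics/n8.png

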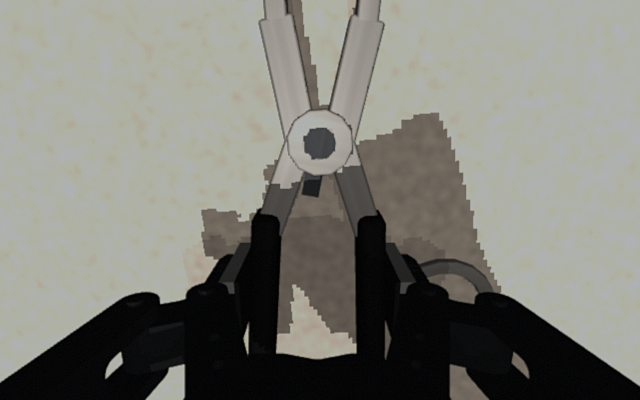

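Pins sit at both lugs (scene ≈ (287,204) and (290,214)). Continue squeezing to the stop.

Emit:
{"fn": "arm_command", "kwargs": {
  "rot": [
    [0, 0, 0],
    [0, 0, 0],
    [0, 0, 0],
    [0, 0, 0]
  ],
  "slide": [
    [-0.5, 0, 0.5],
    [0, 0, 0.5],
    [0, 0, 0],
    [0, 0, 0]
  ],
  "gripper": [44, 38, 30, 20]
}}

```text
clock: 16.43
eef_pos: [531.7, -21.0, 26.6]
tool_rot: [-3.141, 0.001, -1.654]
force: [0.1, 0.4, -1.1]
width: 31.7
```

```bash
python3 - <<'E'
from ed import *
need([530.6,-21.4,25],np.radians(-94.8))
snap('scene','s9');snap('wrist','n9')
img,d,c=load('s9');cv2.imwrite('pics/s9d.png',cv2.resize(img[190:230,260:320,::-1],None,fx=13,fy=13,interpolation=cv2.INTER_CUBIC))
need([530.6,-21.4,25],np.radians(-94.8))
E
```

```text
rot deg [-0.03  0.04 -0.05] slide [-1.1 -0.4 -1.6] F [ 0.1  0.4 -1.1] w 31.7 t 16.4333
rot deg [-0.03  0.03 -0.05] slide [-1.1 -0.3 -1.6] F [ 0.2  0.4 -1.5] w 31.8 t 16.5333
```

View pics/s9d.png

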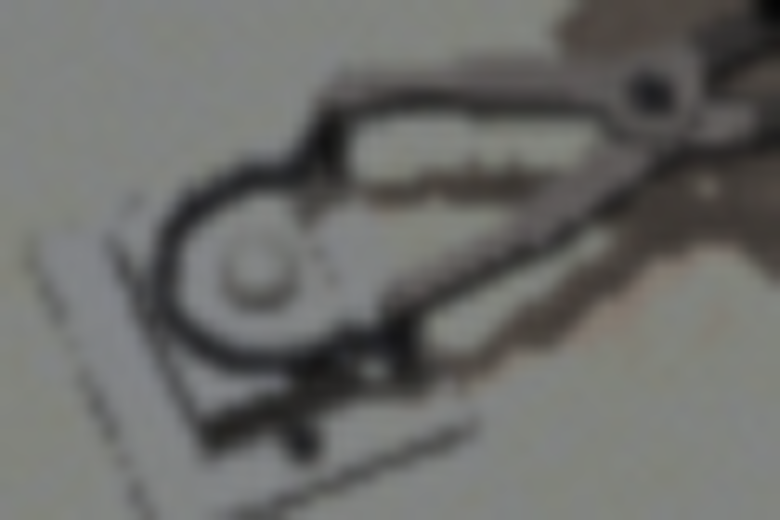

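View pics/n9.png

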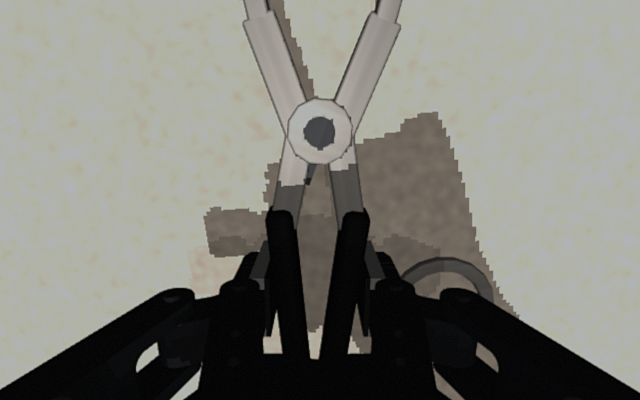

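Emit:
{"fn": "arm_command", "kwargs": {
  "rot": [
    [0, 0, 0],
    [0, 0, 0],
    [0, 0, 0],
    [0, 0, 0],
    [0, 0, 0]
  ],
  "slide": [
    [0, 0, 4],
    [0, 0, 6],
    [0, 0, 8],
    [0, 0, 10],
    [0, 0, 10]
  ],
  "gripper": [20, 20, 20, 20, 20]
}}

```text
clock: 16.95
eef_pos: [529.8, -21.2, 65.9]
tool_rot: [3.137, -0.0, -1.654]
force: [-0.1, -0.5, -1.6]
width: 31.7
```

```bash
python3 - <<'E'
from ed import *
snap('scene','s10')
img,d,c=load('s10');cv2.imwrite('pics/s10d.png',cv2.resize(img[170:240,250:350,::-1],None,fx=8,fy=8,interpolation=cv2.INTER_CUBIC))
need([530.6,-21.4,25],np.radians(-94.8))
E
```

```text
rot deg [-0.01 -0.04 -0.05] slide [ -0.6  -0.2 -42.9] F [ 0.7 -0.1  0.7] w 31.5 t 17.0
```

View pics/s10d.png

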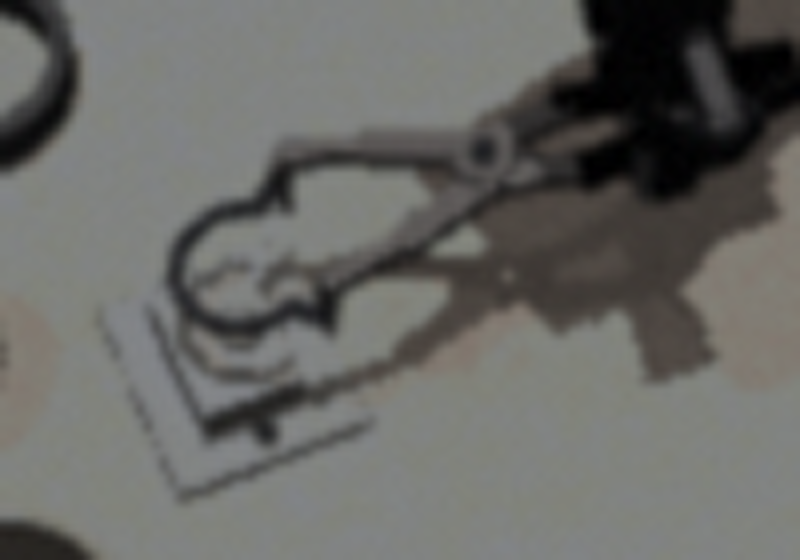

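Emit:
{"fn": "arm_command", "kwargs": {
  "rot": [
    [0, 0, 0],
    [0, 0, 0],
    [0, 0, 0],
    [0, 0, 1],
    [0, 0, 1]
  ],
  "slide": [
    [0, 0, 15],
    [0, 4, 22],
    [-1, 10, 26],
    [-2, 18, 22],
    [-3, 24, 12]
  ],
  "gripper": [20, 20, 20, 20, 20]
}}

```text
clock: 17.42
eef_pos: [523.8, 29.0, 170.1]
tool_rot: [3.14, -0.004, -1.629]
force: [1.0, 0.2, -1.8]
width: 31.8
```

Emit:
{"fn": "arm_command", "kwargs": {
  "rot": [
    [0, 0, 2],
    [0, 0, 2],
    [0, 0, 2],
    [0, 0, 2],
    [0, 0, 2]
  ],
  "slide": [
    [-4, 26, 4],
    [-4, 26, 0],
    [-4, 26, 0],
    [-4, 26, 0],
    [-4, 26, 0]
  ],
  "gripper": [20, 20, 20, 20, 20]
}}

```text
clock: 17.83
eef_pos: [506.0, 162.5, 183.2]
tool_rot: [-3.129, -0.004, -1.453]
force: [1.3, -0.8, -1.6]
width: 31.7
```

```bash
python3 - <<'E'
from ed import *
need([490,223,160],np.radians(-80))
print(telemetry.read_state()['qpos'].round(2))
E
```

```text
rot deg [0.11 0.75 3.24] slide [-16.   60.5 -23.2] F [ 1.3 -0.8 -1.6] w 31.7 t 17.8333
[-0.2   0.53 -0.24  1.91  0.2   0.72 -2.01]
```

Emit:
{"fn": "arm_command", "kwargs": {
  "rot": [
    [0.1, 0.7, 2],
    [0, 0, 1],
    [0, 0, 0],
    [0, 0, 0]
  ],
  "slide": [
    [-8, 26, -6],
    [-5, 22, -5],
    [-2, 9, 0],
    [0, 0, 0]
  ],
  "gripper": [20, 20, 20, 20]
}}

```text
clock: 18.17
eef_pos: [488.7, 229.4, 175.4]
tool_rot: [-3.136, 0.005, -1.388]
force: [0.3, 0.2, -1.6]
width: 32.0
```

```bash
python3 - <<'E'
from ed import *
need([490,223,160],np.radians(-80))
snap('scene','s11')
img,d,c=load('s11');cv2.imwrite('pics/s11d.png',cv2.resize(img[180:330,280:480,::-1],None,fx=4,fy=4,interpolation=cv2.INTER_CUBIC))
need([490,223,160],np.radians(-80))
print(telemetry.read_state()['eef_pos'])
E
```

```text
rot deg [-0.34  0.27 -0.48] slide [  1.3  -6.4 -15.4] F [ 0.3  0.2 -1.6] w 32.0 t 18.1667
rot deg [-0.3   0.27 -0.42] slide [  1.   -5.3 -15.4] F [-0.   0.6 -2.5] w 31.6 t 18.2167
[488.95457375 228.29588851 175.39048771]
```

View pics/s11d.png

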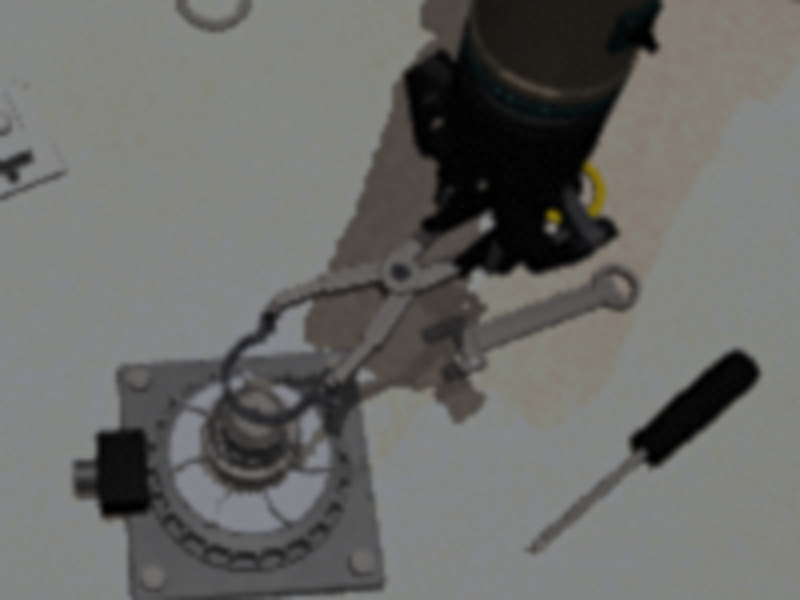

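```bash
cat > rg.py <<'E'
from h import *
from scipy.optimize import least_squares
def ringpts(f,zlo,zhi,box,tcp=None,yawdeg=None):
    img,d,c=load(f); u0,v0,u1,v1=box; vv,uu=np.mgrid[v0:v1,u0:u1]; W=world(c,uu,vv,d[v0:v1,u0:u1].astype(float)); m=(W[...,2]>zlo)&(W[...,2]<zhi)&(d[v0:v1,u0:u1]>0)
    return img,c,W[m],uu[m],vv[m]
E
python3 - <<'E'
from rg import *
img,c,P,u,v=ringpts('s11',140,210,(330,250,375,290))
print(len(P)); 
for a in sorted(zip(v,u,P.round(0).tolist())): print(*a)
print('cam',c['xyz'])
_,d,_=load('s11'); print('shaft top',[ (uu,world(c,uu,284,d[284,uu]).round(1)) for uu in (336,340,343,346,350)])
E
```

```text
361
250 357 [589.0, 221.0, 194.0]
250 358 [588.0, 223.0, 197.0]
250 359 [586.0, 224.0, 198.0]
250 360 [583.0, 224.0, 195.0]
250 361 [581.0, 225.0, 195.0]
250 362 [580.0, 226.0, 197.0]
250 363 [578.0, 227.0, 196.0]
250 364 [576.0, 228.0, 197.0]
250 365 [574.0, 229.0, 196.0]
250 366 [572.0, 230.0, 197.0]
250 367 [571.0, 231.0, 199.0]
250 368 [568.0, 231.0, 195.0]
250 369 [567.0, 232.0, 197.0]
250 370 [565.0, 234.0, 198.0]
250 371 [563.0, 234.0, 198.0]
250 372 [561.0, 235.0, 196.0]
250 373 [559.0, 236.0, 196.0]
250 374 [556.0, 236.0, 195.0]
251 355 [594.0, 222.0, 197.0]
251 356 [593.0, 223.0, 198.0]
251 357 [590.0, 223.0, 196.0]
251 358 [589.0, 225.0, 198.0]
251 359 [586.0, 225.0, 195.0]
251 360 [584.0, 226.0, 195.0]
251 361 [583.0, 227.0, 197.0]
251 362 [581.0, 228.0, 195.0]
251 363 [579.0, 228.0, 195.0]
251 364 [578.0, 230.0, 198.0]
251 365 [575.0, 231.0, 197.0]
251 366 [573.0, 232.0, 196.0]
251 367 [572.0, 233.0, 199.0]
251 368 [569.0, 233.0, 195.0]
251 369 [567.0, 234.0, 195.0]
251 370 [565.0, 235.0, 195.0]
251 371 [563.0, 235.0, 193.0]
251 372 [560.0, 235.0, 191.0]
251 373 [557.0, 
[... 9274 characters left out ...]
0, 175.0]
284 348 [636.0, 274.0, 176.0]
284 349 [634.0, 274.0, 176.0]
284 350 [633.0, 276.0, 177.0]
284 351 [630.0, 275.0, 174.0]
284 352 [629.0, 277.0, 175.0]
284 353 [627.0, 277.0, 174.0]
285 343 [646.0, 270.0, 173.0]
285 344 [644.0, 271.0, 173.0]
285 345 [642.0, 272.0, 173.0]
285 346 [641.0, 274.0, 176.0]
285 347 [639.0, 274.0, 174.0]
285 348 [637.0, 275.0, 175.0]
285 349 [635.0, 276.0, 175.0]
285 350 [634.0, 278.0, 177.0]
285 351 [631.0, 277.0, 173.0]
cam [815.02191885 510.27784339 965.05515593]
shaft top [(336, array([644.3, 240.4, 103.9])), (340, array([637.3, 245.8, 109.1])), (343, array([644.8, 268. , 172.2])), (346, array([639.9, 271.6, 175.5])), (350, array([632.7, 275.5, 176.6]))]
```

```bash
cat >> rg.py <<'E'
def ringfit(f,zlo,zhi,box,axis_deg,half=100,r0=22.5):
    img,c,P,u,v=ringpts(f,zlo,zhi,box)
    e=np.array([np.cos(np.radians(axis_deg)),np.sin(np.radians(axis_deg))])
    cen=P[:,:2].mean(0)
    for it in range(15):
        q=P[:,:2]-cen; ang=np.degrees(np.arccos(np.clip((q@e)/np.maximum(np.hypot(*q.T),1e-6),-1,1))); r=np.hypot(*q.T)
        k=(ang<half)&(abs(r-r0)<(12 if it<7 else 5)); Q=P[k]
        s=least_squares(lambda p:np.hypot(Q[:,0]-p[0],Q[:,1]-p[1])-r0,cen,loss='soft_l1'); cen=s.x
    A=np.c_[Q[:,:2]-cen,np.ones(len(Q))]; pl=np.linalg.lstsq(A,Q[:,2],rcond=None)[0]
    r=np.hypot(*(Q[:,:2]-cen).T)
    print(f,'bore c',cen.round(2),'n',len(Q),'r',np.percentile(r,[3,50,97]).round(1),'z',pl[2].round(2),'slopes',pl[:2].round(3),'top95',np.percentile(Q[:,2],[50,80]).round(1))
    return cen,pl
def shaftfit(f,box,r=13,zlo=106,zhi=115):
    img,c,P,u,v=ringpts(f,zlo,zhi,box); print(f,'top pts',len(P),'mean',P.mean(0).round(2), 'median z',np.median(P[:,2]).round(2)); return P.mean(0)
E
python3 - <<'E'
from rg import *
ringfit('s11',170,179.5,(330,255,375,290),10.5)
for f in('scene0','s2','s9'): shaftfit(f,(325,270,362,300))
img,d,c=load('s2'); print(circfit(img,c,630,248,[(13,110),(18,103)],6,.25),circfit(img,c,630,248,[(13,110)],6,.25))
for f in ('top0',):
    shaftfit(f,(215,150,260,190))
E
```

```text
s11 bore c [628.86 252.85] n 99 r [19.9 22.6 25.3] z 175.17 slopes [-0.042 -0.008] top95 [174.7 176.1]
scene0 top pts 143 mean [630.32 248.23 108.93] median z 108.93
s2 top pts 142 mean [630.13 248.1  109.  ] median z 109.03
s9 top pts 140 mean [630.26 248.46 109.15] median z 109.14
(np.float64(629.0), np.float64(245.25), np.float32(109.314865), np.float32(101.096054)) (np.float64(628.75), np.float64(244.5), np.float32(54.526962), np.float32(49.13248))
top0 top pts 127 mean [625.32 244.63 110.28] median z 110.41
```

```bash
python3 -c "
from h import *
need([489.9,223.8,125],np.radians(-79.5))"
```

```text
rot deg [-0.3   0.27  0.08] slide [  0.9  -4.5 -50.4] F [-0.   0.6 -2.5] w 31.6 t 18.2167
```

Emit:
{"fn": "arm_command", "kwargs": {
  "rot": [
    [-0.3, 0.3, 0],
    [0, 0, 0],
    [0, 0, 0],
    [0, 0, 0]
  ],
  "slide": [
    [0, -4, -12],
    [0, -1, -16],
    [0, 0, -12],
    [0, 0, 0]
  ],
  "gripper": [20, 20, 20, 20]
}}

```text
clock: 18.55
eef_pos: [491.9, 214.4, 134.1]
tool_rot: [-3.14, -0.006, -1.399]
force: [-0.4, -0.2, -0.8]
width: 31.6
```

```bash
python3 -c "
from h import *
need([489.9,223.8,125],np.radians(-79.5))"
```

```text
rot deg [0.32 0.14 0.66] slide [-2.   9.4 -9.1] F [-0.4 -0.2 -0.8] w 31.6 t 18.55
```

Emit:
{"fn": "arm_command", "kwargs": {
  "rot": [
    [0.3, 0.1, 0.6],
    [0, 0, 0]
  ],
  "slide": [
    [-2, 9, -4],
    [0, 1, 0]
  ],
  "gripper": [20, 20]
}}

```text
clock: 18.72
eef_pos: [490.5, 220.5, 129.1]
tool_rot: [3.14, -0.003, -1.394]
force: [-0.1, -0.0, -1.7]
width: 31.5
```

```bash
python3 -c "
from rg import *
need([489.9,223.8,125],np.radians(-79.5))
snap('scene','s12');need([489.9,223.8,125],np.radians(-79.5))
print(telemetry.read_state()['eef_pos'])
img,d,c=load('s12');cv2.imwrite('pics/s12d.png',cv2.resize(img[230:320,300:400,::-1],None,fx=7,fy=7,interpolation=cv2.INTER_CUBIC))
"
```

```text
rot deg [ 0.19 -0.05  0.36] slide [-0.6  3.3 -4.1] F [-0.1 -0.  -1.7] w 31.5 t 18.7167
rot deg [0.23 0.   0.41] slide [-1.3  4.  -4.5] F [ 0.2 -1.3 -1.3] w 31.9 t 18.7667
[491.16958251 219.78669141 129.49479829]
```

View pics/s12d.png

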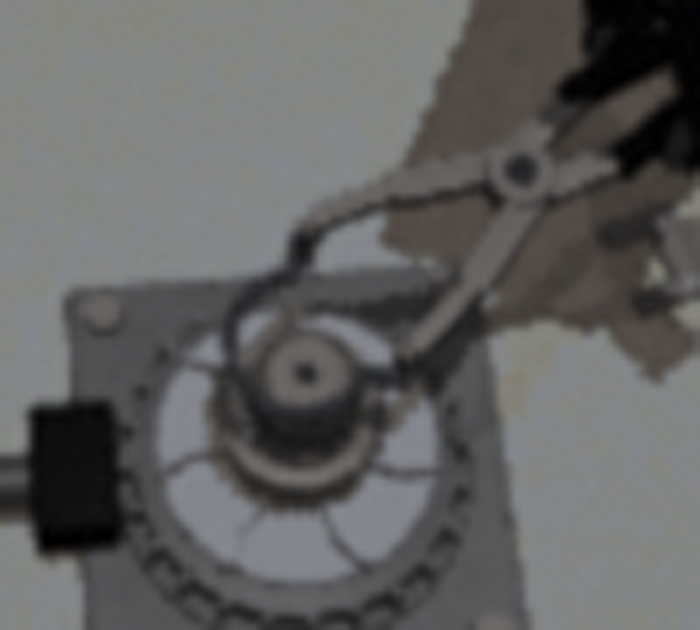

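```bash
python3 -c "
from rg import *
ringfit('s12',122,133,(328,262,362,295),10.1)
ringfit('s12',122,133,(328,262,362,295),10.1,75)
shaftfit('s12',(335,270,360,300),zlo=108,zhi=112); shaftfit('s2',(325,270,362,300),zlo=108,zhi=113);
"
```

```text
s12 bore c [631.08 243.33] n 91 r [19.6 22.7 25. ] z 127.82 slopes [-0.079 -0.024] top95 [126.6 128.5]
s12 bore c [631.   243.59] n 68 r [19.6 22.7 24.7] z 127.31 slopes [-0.051 -0.028] top95 [126.3 127.7]
s12 top pts 84 mean [629.61 246.22 109.8 ] median z 109.88
s2 top pts 104 mean [630.29 248.39 109.7 ] median z 109.63
```

```bash
cat >> rg.py <<'E'
def tilt(f,zlo,zhi,box,cen,q=0.8):
    img,c,P,u,v=ringpts(f,zlo,zhi,box); r=np.hypot(*(P[:,:2]-cen).T); Q=P[(r>19)&(r<26.5)]
    A=np.c_[Q[:,:2]-cen,np.ones(len(Q))]
    def L(p):
        e=Q[:,2]-A@p; return np.sqrt(np.where(e>0,q,1-q)*abs(e))
    s=least_squares(L,[0,0,Q[:,2].mean()]); print(f,'tilt',s.x.round(3),len(Q)); 
    # sector heights
    a=np.degrees(np.arctan2(Q[:,1]-cen[1],Q[:,0]-cen[0]))
    for lo in range(-180,180,45):
        k=(a>=lo)&(a<lo+45); 
        if k.sum()>2: print('  sector',lo,k.sum(),np.percentile(Q[k,2],[50,75,90]).round(1))
E
python3 -c "
from rg import *
tilt('s11',165,182,(330,255,375,290),np.array([628.9,252.9]))
tilt('s12',118,136,(328,262,362,295),np.array([631.0,243.5]))
tilt('s10',40,80,(268,188,300,215),np.array([671,-30]))
"
```

```text
s11 tilt [-4.60000e-02 -1.00000e-03  1.76682e+02] 128
  sector -135 16 [175.8 176.6 177.5]
  sector -90 21 [175.5 175.9 176.7]
  sector -45 23 [174.5 175.6 176.2]
  sector 0 22 [174.1 174.9 176.3]
  sector 45 23 [175.2 176.2 176.6]
  sector 90 23 [175.9 176.6 177.2]
s12 tilt [-7.00000e-02 -7.00000e-03  1.28886e+02] 117
  sector -135 13 [128.  129.2 130.1]
  sector -90 19 [128.1 128.6 129.4]
  sector -45 18 [126.3 127.5 128.5]
  sector 0 22 [126.2 127.  128.5]
  sector 45 22 [126.4 127.3 128.3]
  sector 90 21 [128.4 129.1 130.2]
s10 tilt [-3.7000e-02  2.0000e-03  6.6677e+01] 52
  sector -135 6 [66.3 67.1 67.5]
  sector -90 6 [62.6 64.6 66. ]
  sector -45 12 [64.2 65.1 65.7]
  sector 0 11 [64.  66.1 66.3]
  sector 45 7 [64.5 66.2 67.8]
  sector 90 10 [65.1 66.6 66.8]
```

```bash
cat >> h.py <<'E'
def need2(xyz,yaw,nose):
    s=telemetry.read_state(); Rc=R.from_euler('xyz',s['tool_rot']); a=yaw+90
    n=np.array([-np.sin(np.radians(a)),np.cos(np.radians(a)),0])
    Rd=R.from_rotvec(-np.radians(nose)*n)*R.from_euler('xyz',[np.pi,0,np.radians(yaw)])
    print('rot',np.degrees((Rd*Rc.inv()).as_rotvec()).round(2),'slide',(np.array(xyz)-s['eef_pos']).round(1),'F',s['force'].round(1),'w',round(s['width'],1),'t',round(s['clock'],2),'pos',s['eef_pos'].round(1))
E
python3 -c "
from h import *
need2([489.9,224.7,116],-79.5,2)"
```

```text
rot [ 0.59 -1.97  0.41] slide [ -1.3   4.9 -13.5] F [ 0.2 -1.3 -1.3] w 31.9 t 18.77 pos [491.2 219.8 129.5]
```

Emit:
{"fn": "arm_command", "kwargs": {
  "rot": [
    [0.5, -1.5, 0.4],
    [0.1, -0.5, 0]
  ],
  "slide": [
    [-1, 5, -5],
    [0, 1, -2]
  ],
  "gripper": [20, 20]
}}

```text
clock: 18.93
eef_pos: [492.2, 225.4, 123.4]
tool_rot: [-3.102, 0.001, -1.39]
force: [-0.9, 1.1, -1.2]
width: 31.6
```

```bash
python3 -c "
from h import *
need2([489.9,224.7,116],-79.5,2)"
```

```text
rot [-0.07  0.25  0.13] slide [-2.3 -0.7 -7.4] F [-0.9  1.1 -1.2] w 31.6 t 18.93 pos [492.2 225.4 123.4]
```

Emit:
{"fn": "arm_command", "kwargs": {
  "rot": [
    [0, 0.2, 0.1],
    [0, 0, 0]
  ],
  "slide": [
    [-3, -0.5, -4],
    [-1, 0, -2]
  ],
  "gripper": [20, 20]
}}

```text
clock: 19.1
eef_pos: [488.4, 224.8, 118.0]
tool_rot: [-3.104, 0.001, -1.388]
force: [-0.7, 0.1, -1.5]
width: 32.0
```

```bash
python3 -c "
from rg import *
need2([489.9,224.7,116],-79.5,2)
snap('scene','s13')
need2([489.9,224.7,116],-79.5,2)
z=telemetry.read_state()['eef_pos'][2]+3
b=(328,260,362,297)
c,p=ringfit('s13',z-4,z+6,b,10.5)
ringfit('s13',z-4,z+6,b,10.5,75)
tilt('s13',z-8,z+10,b,c)
shaftfit('s13',(332,270,360,300),zlo=108,zhi=112)
img,d,c=load('s13');cv2.imwrite('pics/s13d.png',cv2.resize(img[240:310,310:380,::-1],None,fx=8,fy=8,interpolation=cv2.INTER_CUBIC))
"
```

```text
rot [-0.08  0.12  0.02] slide [ 1.5 -0.1 -2. ] F [-0.7  0.1 -1.5] w 32.0 t 19.1 pos [488.4 224.8 118. ]
rot [-0.08  0.12  0.02] slide [ 1.4 -0.2 -1.9] F [-0.5 -0.2 -1.8] w 31.9 t 19.15 pos [488.5 224.9 117.9]
s13 bore c [628.73 248.35] n 90 r [19.7 22.7 25.3] z 122.12 slopes [-0.046  0.016] top95 [121.6 123. ]
s13 bore c [628.75 248.21] n 68 r [19.5 22.7 24.9] z 121.04 slopes [0.01  0.036] top95 [121.3 122.9]
s13 tilt [-4.00000e-02  1.40000e-02  1.23454e+02] 114
  sector -135 13 [122.2 123.3 123.8]
  sector -90 22 [121.3 122.6 123.9]
  sector -45 17 [121.3 122.  122.5]
  sector 0 19 [121.3 122.7 123. ]
  sector 45 22 [121.9 123.5 124.3]
  sector 90 21 [122.3 123.3 124.3]
s13 top pts 93 mean [629.59 247.69 109.81] median z 109.82
```

View pics/s13d.png

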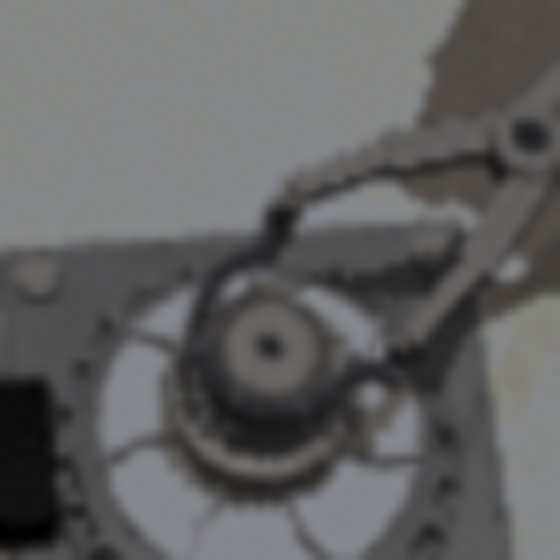

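Emit:
{"fn": "arm_command", "kwargs": {
  "rot": [
    [0, 0.1, 0],
    [0, 0, 0]
  ],
  "slide": [
    [2, 0, -4],
    [0, 0, -3]
  ],
  "gripper": [20, 20]
}}

```text
clock: 19.32
eef_pos: [491.4, 225.0, 111.3]
tool_rot: [-3.105, 0.002, -1.388]
force: [-0.0, 0.0, -2.7]
width: 31.6
```

```bash
python3 -c "
from h import *
need2([489.9,224.8,79],-79.5,2)"
```

```text
rot [-0.11  0.09  0.03] slide [ -1.5  -0.2 -32.3] F [-0.   0.  -2.7] w 31.6 t 19.32 pos [491.4 225.  111.3]
```

Emit:
{"fn": "arm_command", "kwargs": {
  "rot": [
    [-0.1, 0.1, 0],
    [0, 0, 0]
  ],
  "slide": [
    [-1.5, 0, -3],
    [-0.5, 0, -3]
  ],
  "gripper": [20, 20]
}}

```text
clock: 19.48
eef_pos: [490.0, 224.9, 104.7]
tool_rot: [-3.107, 0.0, -1.389]
force: [-0.2, -0.0, -1.8]
width: 31.6
```

```bash
python3 -c "
from h import *
need2([489.9,224.8,79],-79.5,2)"
```

```text
rot [-0.01  0.01  0.08] slide [ -0.1  -0.1 -25.7] F [-0.2 -0.  -1.8] w 31.6 t 19.48 pos [490.  224.9 104.7]
```

Well aligned, ring just over the shaft's end; continuing down in small steps.

Emit:
{"fn": "arm_command", "kwargs": {
  "rot": [
    [0, 0, 0.1],
    [0, 0, 0]
  ],
  "slide": [
    [0, 0, -4],
    [0, 0, -3]
  ],
  "gripper": [20, 20]
}}

```text
clock: 19.65
eef_pos: [490.0, 224.8, 96.9]
tool_rot: [-3.107, 0.0, -1.387]
force: [0.1, 0.2, -2.7]
width: 31.7
```

```bash
python3 -c "
from h import *
need2([489.9,224.8,79],-79.5,2)"
```

```text
rot [-0.   -0.   -0.02] slide [ -0.1  -0.  -17.9] F [ 0.1  0.2 -2.7] w 31.7 t 19.65 pos [490.  224.8  96.9]
```

Emit:
{"fn": "arm_command", "kwargs": {
  "rot": [
    [0, 0, 0],
    [0, 0, 0]
  ],
  "slide": [
    [0, 0, -4],
    [0, 0, -3]
  ],
  "gripper": [20, 20]
}}

```text
clock: 19.82
eef_pos: [489.9, 224.8, 89.0]
tool_rot: [-3.107, 0.0, -1.387]
force: [0.0, 1.1, -2.0]
width: 32.0
```

```bash
python3 -c "
from rg import *
need2([489.9,224.8,79],-79.5,2)
z=telemetry.read_state()['eef_pos'][2]+4
snap('scene','s14')
need2([489.9,224.8,79],-79.5,2)
img,d,c=load('s14');cv2.imwrite('pics/s14d.png',cv2.resize(img[250:310,315:375,::-1],None,fx=9,fy=9,interpolation=cv2.INTER_CUBIC))
b=(326,265,364,302)
cc,p=ringfit('s14',z-3,z+5,b,10.5)
tilt('s14',z-4,z+6,b,cc)
shaftfit('s14',(332,270,360,300),zlo=108,zhi=112)
"
```

```text
rot [ 0.   -0.02 -0.03] slide [ -0.  -0. -10.] F [ 0.   1.1 -2. ] w 32.0 t 19.82 pos [489.9 224.8  89. ]
rot [ 0.02 -0.07 -0.03] slide [ 0.3  0.1 -9.5] F [ 0.2  0.6 -3.3] w 31.6 t 19.87 pos [489.6 224.7  88.5]
s14 bore c [629.93 248.37] n 79 r [20.1 22.9 25.2] z 93.48 slopes [-0.068 -0.001] top95 [92.5 93.8]
s14 tilt [-9.5000e-02 -3.0000e-03  9.4868e+01] 97
  sector -135 7 [93.8 94.4 95. ]
  sector -90 16 [92.8 93.9 94.4]
  sector -45 15 [92.3 92.8 93.5]
  sector 0 17 [92.2 93.1 93.9]
  sector 45 21 [92.7 93.3 94.4]
  sector 90 21 [94.5 95.5 96.5]
s14 top pts 107 mean [628.48 246.87 109.61] median z 109.47
```

View pics/s14d.png

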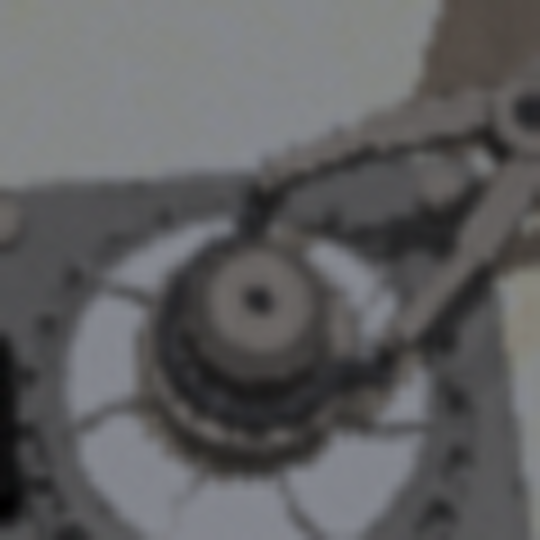

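Emit:
{"fn": "arm_command", "kwargs": {
  "rot": [
    [0.2, -0.9, 0],
    [0, 0, 0]
  ],
  "slide": [
    [0.3, 0, -5],
    [0, 0, -2]
  ],
  "gripper": [20, 20]
}}

```text
clock: 20.03
eef_pos: [490.1, 224.7, 81.0]
tool_rot: [-3.091, 0.001, -1.387]
force: [-0.9, -0.3, -1.6]
width: 31.6
```

```bash
python3 -c "
from rg import *
need2([489.9,224.8,76.5],-79.5,3)
z=telemetry.read_state()['eef_pos'][2]+6.5
snap('scene','s15')
need2([489.9,224.8,76.5],-79.5,3)
b=(326,265,364,302)
cc,p=ringfit('s15',z-3,z+5,b,10.5)
tilt('s15',z-4,z+6,b,cc)
"
```

```text
rot [-0.01 -0.12 -0.02] slide [-0.2  0.1 -4.5] F [-0.9 -0.3 -1.6] w 31.6 t 20.03 pos [490.1 224.7  81. ]
rot [-0.01 -0.12 -0.02] slide [-0.6 -0.  -4.5] F [ 0.9 -0.3 -2.1] w 31.6 t 20.08 pos [490.5 224.8  81. ]
s15 bore c [630.39 248.19] n 71 r [19.4 22.7 24.9] z 87.36 slopes [-0.018  0.002] top95 [87.  88.3]
s15 tilt [-6.0000e-02  7.0000e-03  8.9339e+01] 91
  sector -135 4 [89.5 90.5 91.5]
  sector -90 15 [87.  87.8 88.3]
  sector -45 17 [86.5 87.8 88.4]
  sector 0 18 [87.1 88.3 88.6]
  sector 45 17 [86.2 87.  89.4]
  sector 90 19 [87.7 89.8 90.5]
```

Emit:
{"fn": "arm_command", "kwargs": {
  "rot": [
    [0, 0, 0],
    [0, 0, 0]
  ],
  "slide": [
    [-0.4, 0, -2],
    [0, 0, -1]
  ],
  "gripper": [20, 20]
}}

```text
clock: 20.25
eef_pos: [490.4, 225.1, 78.1]
tool_rot: [-3.091, 0.001, -1.387]
force: [-0.2, 0.0, -2.1]
width: 31.7
```

```bash
python3 -c "
from rg import *
need2([489.9,224.8,76.5],-79.5,3)
z=telemetry.read_state()['eef_pos'][2]+6
snap('scene','s16')
need2([489.9,224.8,76.5],-79.5,3)
b=(326,265,364,302)
cc,p=ringfit('s16',z-2.5,z+5,b,10.5)
tilt('s16',z-2.5,z+6,b,cc)
"
```

```text
rot [-0.02 -0.11 -0.02] slide [-0.5 -0.3 -1.6] F [-0.2  0.  -2.1] w 31.7 t 20.25 pos [490.4 225.1  78.1]
rot [-0.02 -0.1  -0.02] slide [-0.6 -0.3 -1.6] F [-0.6  0.1 -2.2] w 31.4 t 20.3 pos [490.5 225.1  78.1]
s16 bore c [630.8  248.28] n 78 r [19.7 22.9 25.1] z 84.62 slopes [-0.028  0.007] top95 [84.2 85.6]
s16 tilt [-4.7000e-02  6.0000e-03  8.5962e+01] 90
  sector -90 12 [84.4 85.3 85.9]
  sector -45 19 [83.3 84.5 85.5]
  sector 0 18 [83.9 85.  86.4]
  sector 45 19 [84.7 85.2 85.9]
  sector 90 21 [86.  86.7 86.9]
```

Emit:
{"fn": "arm_command", "kwargs": {
  "rot": [
    [0, 0, 0],
    [0, 0, 0]
  ],
  "slide": [
    [-0.5, -0.2, -1.2],
    [0, 0, 0]
  ],
  "gripper": [20, 20]
}}

```text
clock: 20.47
eef_pos: [490.4, 225.0, 77.0]
tool_rot: [-3.09, 0.001, -1.387]
force: [-0.7, -0.5, -1.2]
width: 31.5
```

```bash
python3 -c "
from rg import *
need2([489.9,224.8,76.5],-79.5,3)
z=telemetry.read_state()['eef_pos'][2]+6
snap('scene','s17')
need2([489.9,224.8,76.5],-79.5,3)
b=(326,265,364,302)
cc,p=ringfit('s17',z-2.5,z+5,b,10.5)
tilt('s17',z-2.5,z+6,b,cc)
snap('wrist','w17')
"
```

```text
rot [-0.04 -0.08 -0.01] slide [-0.5 -0.2 -0.5] F [-0.7 -0.5 -1.2] w 31.5 t 20.47 pos [490.4 225.   77. ]
rot [-0.06 -0.06 -0.01] slide [-0.7 -0.3 -0.6] F [-0.6  0.7 -1.5] w 31.4 t 20.52 pos [490.6 225.1  77.1]
s17 bore c [630.88 247.76] n 83 r [19.4 22.8 26.2] z 82.82 slopes [0.01  0.017] top95 [82.9 84. ]
s17 tilt [-9.0000e-03  1.1000e-02  8.4251e+01] 100
  sector -90 14 [82.5 83.4 84.3]
  sector -45 19 [83.1 83.7 84.2]
  sector 0 18 [83.2 84.2 85. ]
  sector 45 20 [82.7 83.8 84.2]
  sector 90 21 [83.7 84.9 85.6]
  sector 135 5 [81.4 82.  82.6]
```

```bash
python3 -c "
from rg import *
c=np.array([630.2,248.2])
for f in('s9','s10','s2'):
    img,cc,P,u,v=ringpts(f,70,90,(320,262,370,310)); r=np.hypot(*(P[:,:2]-c).T); k=(r>21)&(r<27.5)
    a=np.degrees(np.arctan2(P[:,1]-c[1],P[:,0]-c[0])); print(f,k.sum(),np.percentile(P[k,2],[20,50,80]).round(1),[(lo,np.percentile(P[k&(a>=lo)&(a<lo+45),2],[50,75]).round(1)) for lo in (-90,-45,0,45,90)])
img,d,c=load('s17');cv2.imwrite('pics/s17d.png',cv2.resize(img[250:310,315:375,::-1],None,fx=9,fy=9,interpolation=cv2.INTER_CUBIC))
"
```

```text
s9 149 [77.  79.1 80.4] [(-90, array([80. , 80.7])), (-45, array([80. , 80.8])), (0, array([78.9, 80. ])), (45, array([78.3, 79.4])), (90, array([78.1, 79.6]))]
s10 152 [76.9 78.8 80.3] [(-90, array([79.1, 79.9])), (-45, array([78.8, 80. ])), (0, array([78.7, 80.1])), (45, array([77.7, 79.4])), (90, array([78.9, 80. ]))]
s2 149 [77.3 78.6 80.4] [(-90, array([78.3, 80.1])), (-45, array([80.1, 80.8])), (0, array([79.1, 80.3])), (45, array([78.7, 79.7])), (90, array([77.5, 79.3]))]
```

View pics/s17d.png

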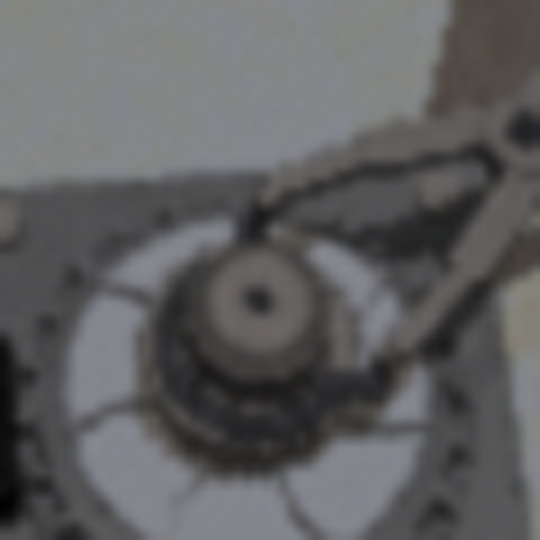

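View pics/w17.png

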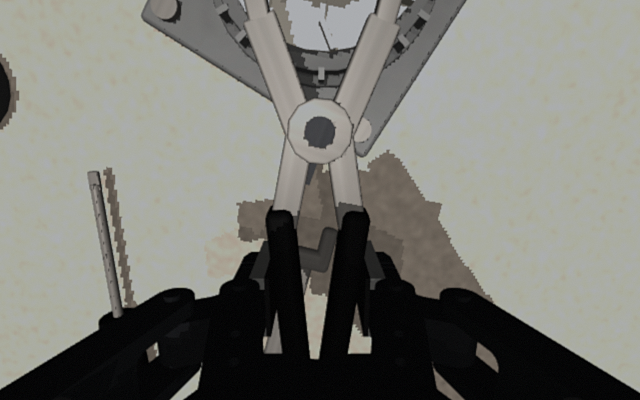

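```bash
python3 -c "
from rg import *
need2([489.9,224.8,76.5],-79.5,3)
snap('top','t18'); img,d,c=snap('scene','s18')
need2([489.9,224.8,76.5],-79.5,3)
b=(326,265,364,302)
cc,p=ringfit('s18',80.5,88,b,10.5); tilt('s18',80.5,89,b,cc)
print(abs(telemetry.read_state()['qd']).max())
"
```

```text
rot [-0.06 -0.05 -0.01] slide [-0.7 -0.3 -0.7] F [-0.1  0.1 -1.1] w 31.0 t 20.57 pos [490.6 225.1  77.2]
rot [-0.05 -0.06 -0.01] slide [-0.7 -0.3 -0.7] F [-0.5  0.7 -1.4] w 31.6 t 20.67 pos [490.6 225.1  77.2]
s18 bore c [631.02 248.17] n 79 r [19.2 22.8 26.4] z 83.36 slopes [-0.012  0.021] top95 [83.2 84.5]
s18 tilt [-2.0000e-02  7.0000e-03  8.4779e+01] 91
  sector -90 13 [83.1 83.8 84.6]
  sector -45 16 [83.1 83.9 84.3]
  sector 0 16 [83.3 84.4 84.9]
  sector 45 19 [84.  84.5 84.8]
  sector 90 23 [84.2 85.2 85.9]
0.002817456075275475
```

Everything is at rest: the ring is level, its mid-height is about 82.5 mm, and it is about 1 mm from the axis. Handing in.

```bash
python3 -c "
from h import *
print(ctrl.finish_job())
s=telemetry.read_state(); print(s['clock'],s['eef_pos'].round(1),s['force'].round(1),s['width'])"
```

```text
the job is handed in; nothing more can be done
None
the job is handed in; nothing more can be done
```

I put two of the steel washers over the shaft onto the hub and left the third steel one and the yellow look-alike on the bench. With the pliers I spread the ring, lifted it off its stand and lowered it over the shaft to the groove. I handed in at about 20.7 s, holding it there with the pliers squeezed at the stop; no verdict was reported.

**Last checks (scene camera):**
- **Ring:** its bore was about 1 mm from the shaft's axis. The ring's mid-height was about 82.5 mm, just above the upper washer or barely touching it, and it was level within about 0.02 rad.
- **Arm:** it was still, the wrist force was under 2 N and the handles read 31.6 mm.

**Less certain:**
- I could not see the tips from the wrist camera, so the spread between the notches was judged from the handle opening and the ring's shape, not measured.
- The scene and wrist cameras differed by about 1 mm on the shaft, and the top camera by 4 to 5 mm. I used the scene view, which shows ring and shaft together.
- Seating the second washer briefly pressed at about 44 N on the wrist.
- I had to grip that washer twice because the first grip was too shallow.

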